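# Unmould the zinc anode and stand it in the spares rack

## Robot

A 7-joint arm with a two-finger parallel gripper is mounted at the origin on the work surface. World frame = base frame: x ahead of the robot, y to its left, z up, the work surface at z = 0. Lengths are in m, angles in rad, forces in N, time in s.
With the tool pointing down it reaches from about 0.425 to 0.925 m from the base axis. Payload 6.8 kg.
Tool frame: the origin (TCP) lies midway between the tips of the shut fingers; the grasp point (between the pads) lies 19 mm behind it (r.grip_depth is the distance from the TCP to the grasp point, in m); z points along the fingers, y is the line along which they close (so a half turn about z gives the same grasp; the last joint's range is limited). The gripper opens to 85 mm and grips with 20 to 120 N. Pads are 22 mm wide; open, the fingers measure 114 mm over their backs; the gripper's body (76 mm by 85 mm) begins 54 mm behind the grasp point. The pads swing forward as they close: fully open they stand 13 mm farther back than shut.
Start: joints at [1.142, 0.477, 0.022, 1.555, -0.011, 1.109, -0.083], TCP at [0.213, -0.641, 0.231] pointing down, gripper open.
Joint ranges: [-2.96, 2.96], [-0.34, 2.1], [-1.41, 1.46], [0.24, 2.44], [-1.37, 4.51], [0.17, 1.92], [-2.96, 2.96]. Speed limits (rad/s): [2.39, 2.39, 3.14, 3.14, 3.14, 3.14, 3.14].

## Interface

Orientations are given as a rotation vector (axis times angle).
In Python, from bench import telemetry, grab_frame, calibration, order, silhouettes, r gives the robot as it stands.
- The arm moves only by the tool apply_moves, never from a script. Its argument "moves" is a list of rows, each a list of 7 numbers: the turn, a rotation vector about the tool's x, y, z scaled (see below), then the shift along the tool's x, y, z scaled (see below), then the opening, from -1 (shut) to 1 (fully open). A call has exactly 8 rows; each row shifts and turns the commanded pose from where the row before left it, along the tool's axes as they then stand; what a row does not reach is not made up. The controller multiplies each number of a shift by 1000 mm and each number of a turn by 6 degrees. A row lasts 1/12 s, in which the tool goes at most 41.7 mm and 7.16 degrees, less where a joint would pass 70% of its speed; a pose out of reach is approached as far as the arm can. A call with a number of a shift or a turn outside -1 to 1 is refused whole. A call with a gripper value outside its range is refused whole. The fingers move at their own pace and stop on an object; "grip_force" is the grip in N (left out, the last holds). Time passes only in rows, so rows that do not move let the fingers close, or fill a call up. It gives the time, the measured TCP pose, the force, the opening and the grip force at its end, in the units of the state.
- telemetry.get_obs(): the state, without advancing time (a new reading comes with each control period).
- grab_frame(name): name is "scene" or "top" or "wrist"; returns the picture (400x640x3 uint8, blue, green, red); there is no depth.
- calibration(name): a dict with "fx", "fy", "cx", "cy" (pixels), "world_from_camera" (4x4, takes a point from camera to world coordinates); the wrist camera has in their place "mount" (4x4, takes a point from camera to tool coordinates, whose origin is the TCP and whose axes are the flange's). Camera axes: x right, y down, z forward; pixel columns grow to the right and rows downward; lengths in m; the calibration is good to about 2 mm. A picture is of the moment at which its call begins: read the wrist's pose just before it. calibration takes no time and is no camera call.
- order.hand_in(): hands the job in; it is judged then, once.
Trained networks look in the newest picture that a camera, given by its name, has taken for a name from the list of things; names that differ only in an ending like _2 or _b are one class to them, and where a whole thing is asked for, a point or a joint stands for the part that bears it (a point fixed in the world has none). Each returns a list of dicts, best first, with "p" (0 to 1); they miss things now and then, are a little off and sometimes report something else, mostly with a low value. They report only what shows in the picture. A call takes as long as a camera call. They do not tell look-alikes from the thing itself.
- silhouettes(thing, camera): "mask" (400x640 bool, what is visible of it) and "extent" ([centre column, centre row, width, height] in pixels, round what is visible of it).
The state is a dict: "clock": time; "joints": joint angles; "qvel": joint speeds; "tau": joint torques, N m; "tcp_pos": TCP position; "orientation": TCP orientation; "contact_force": force on the tool from outside, world axes, zero at the start; "moment": the same for the moment, N m; "grip_width": finger opening in m; "gripper_force": force on a finger pad.
Only numpy, scipy, OpenCV 4.12 (cv2) and the standard library are available. Lean on these libraries where they do the work, as an engineer would, in place of code of your own. Each camera call takes 0.05 s, during which the arm holds its last target. There are 200 camera calls.

## Task

Lift the cold zinc anode block straight up out of its open steel mould and lay it flat on the black rubber mat, letting go of it there. Then take it again near one end, turn it upright and stand it on end in the empty blue bay of the steel rack, lowering it onto its foot (do not drop it) and letting go. Do not disturb the bronze discs in the rack, the green gauge or the two bolts.

Things in the scene. Friction and masses are not known exactly. Their poses are not given: they have to be found in the camera images.
- anode: Plain zinc block, dull light grey, 90 (its x) x 40 (its y) x 30 mm (its z), about 0.7 kg; origin at its centre. The two ends are alike, as are the two big faces (each with two dark 12 mm spots). At first it lies in the mould, its axes along the mould's, its top 6 mm above the mould's rim.
- mould: Dark cast-steel open mould, fixed, 136 (x) x 112 (y) x 32 mm high; origin at the centre of its underside. Floor 8 mm thick; cavity 93 x 43 mm and 24 mm deep, long side along x. In the middle of both long sides the wall is cut away, 50 mm wide (x), right through to the outside and down to the mould floor (z = 8 mm), so that fingers closing along y can take the block by its 40 mm width.
- mat: Black ribbed rubber mat, fixed, 180 (x) x 160 (y) x 4 mm; origin at the centre of its underside. The block is laid down here, anywhere near the middle, in any direction.
- rack: Fixed bright steel rack, base plate 80 (x) x 245 (y) x 4 mm, its origin on the underside; front faces -x, towards the robot. Blue empty bay centred at y = -85 mm; four slots at y = -15, 20, 55 and 90 mm hold bronze discs on edge (tops 69 mm above the shelf).
- bay (a point): Centre of the floor of the empty blue bay, 4 mm above the shelf, axes as the rack's (z up). The bay is 38 mm (x) x 48 mm (y) inside, so the block fits standing on end with its 30 mm thickness along x and its 40 mm width along y. Side and back walls 3 mm thick rise 30 mm above the bay's floor; the front (-x) lip rises 8 mm. Nothing else stands in front of it close by.
- disc0: Bronze valve disc, 60 mm across, 9 mm thick with a 5 mm hub on the +y side, standing on edge in a slot of the rack; origin at its centre, y its axis. Leave alone.
- disc1: Bronze valve disc, 60 mm across, 9 mm thick with a 5 mm hub on the +y side, standing on edge in a slot of the rack; origin at its centre, y its axis. Leave alone.
- disc2: Bronze valve disc, 60 mm across, 9 mm thick with a 5 mm hub on the +y side, standing on edge in a slot of the rack; origin at its centre, y its axis. Leave alone.
- disc3: Bronze valve disc, 60 mm across, 9 mm thick with a 5 mm hub on the +y side, standing on edge in a slot of the rack; origin at its centre, y its axis. Leave alone.
- gauge: Green pressure gauge lying face up, 70 mm across, 30 mm high, with a brass stem reaching 50 mm from the centre along -x; origin at the centre of its underside. Leave alone.
- bolt_a: Stainless hex bolt with nut, 75 mm long, 17 mm across the flats, lying along its x; origin under its middle. Leave alone.
- bolt_b: Stainless hex bolt with nut, 75 mm long, 17 mm across the flats, lying along its x; origin under its middle. Leave alone.
Not all that is in view belongs to the job. What is shaped like the anode but orange or turquoise is not meant.

How it is judged:
On the way, in this order (a step that is already met when the one before it is completed fails the run):
1. the block has been lifted clear of the mould (z of anode in the frame of mould above 0.055 m and contact force between the fingers and anode above 0.5 N), for 0.1 s.
2. the block lies flat on the mat, let go of (z of anode in the frame of mat below 0.0225 m and x of anode in the frame of mat between -0.09 and 0.09 m and y of anode in the frame of mat between -0.08 and 0.08 m and angle between anode's own x axis and vertical between 1.45 and 1.69 rad and contact force between the fingers and anode below 0.05 N and linear speed of anode below 0.03 m/s), for 0.2 s.
At the end, for the whole second after the job is handed in: The block stands on end on the floor of the blue bay: its long axis within 0.08 rad of upright, its centre within 8 mm of the bay's centre line in x and y and 40 to 50 mm above the bay's floor, at rest; the discs within 15 mm, the gauge and bolts within 30 mm of where they began (angle between the x axis of anode and the z axis of bay, either way round below 0.08 rad and x of anode in the frame of bay between -0.008 and 0.008 m and y of anode in the frame of bay between -0.008 and 0.008 m and z of anode in the frame of bay between 0.04 and 0.05 m and linear speed of anode below 0.02 m/s and distance of each of disc0, disc1, disc2, disc3 from where it was at the start of the episode below 0.015 m and distance of each of gauge, bolt_a, bolt_b from where it was at the start of the episode below 0.03 m); the robot touches nothing.
It fails at once if the block is dropped (moves faster than 0.6 m/s while not held by the fingers) (contact force between the fingers and anode below 0.05 N and linear speed of anode above 0.6 m/s).
It fails at once if a bronze disc is moved more than 15 mm (distance of any of disc0, disc1, disc2, disc3 from where it was at the start of the episode above 0.015 m).
It fails at once if the gauge or a bolt is moved more than 30 mm (distance of any of gauge, bolt_a, bolt_b from where it was at the start of the episode above 0.03 m).
It also fails if it takes over 72 s, if anything falls off the work surface, if the arm or the gripper's body presses on something with over 40 N, if the wrist force passes 120 N, or if a joint passes its speed limit or range.

## Working session

There is one attempt and no reset: what is moved stays moved. The work goes in short steps, Python scripts to look and compute and a tool call to move; the robot and the scene stay as the last step left them, time stands still between calls to the robot, and variables do not carry over. Pictures are saved under pics/ and viewed, at most 10 in all, crops included, and the job is handed in when it is done.

Besides the shell and the picture viewer there is one more tool, called after "Emit:" as name([rows], argument=value, ...), one row to a line, values as JSON. apply_moves: Moves the arm, as the interface text tells. Its arguments: {"type":"object","properties":{"moves":{"type":"array"},"grip_force":{"type":"number"}},"required":["moves"]}

```bash
ls; mkdir -p pics; python3 - <<'E'
from bench import telemetry, grab_frame, calibration, silhouettes, r
import cv2,numpy as np
np.set_printoptions(precision=4,suppress=True)
o=telemetry.get_obs(); print(o['clock'],o['tcp_pos'],o['orientation'],r.grip_depth)
for c in ['scene','top']:
    f=grab_frame(c); cv2.imwrite(f'pics/{c}0.png',f); k=calibration(c); print(c,k)
    for t in ['anode','mould','mat','rack','bay']:
        for d in silhouettes(t,c)[:3]: print(t,round(d['p'],2),np.round(d['extent']))
print(calibration('wrist'))
E
```

```text
pics
0.0 [ 0.2126 -0.64    0.2303] [-3.0995 -0.5015  0.0007] 0.0187
scene {'fx': 403.49363476370826, 'fy': 403.49363476370826, 'cx': 320.3076760718895, 'cy': 193.98887123499784, 'world_from_camera': array([[-0.5577,  0.6733, -0.4854,  0.8966],
       [ 0.83  ,  0.4445, -0.337 ,  0.2859],
       [-0.0111, -0.5908, -0.8067,  0.7344],
       [ 0.    ,  0.    ,  0.    ,  1.    ]])}
anode 0.92 [368. 318.  41.  60.]
anode 0.86 [484. 212.  44.  29.]
anode 0.77 [434. 262.  46.  47.]
mould 0.95 [432. 269.  92.  86.]
mould 0.24 [263. 264.  24.  28.]
mat 0.95 [240. 166.  96.  75.]
rack 0.68 [261. 267. 113.  96.]
bay 0.68 [258. 269. 117.  96.]
top {'fx': 397.3112969435088, 'fy': 397.3112969435088, 'cx': 322.15292693438096, 'cy': 205.60273635316685, 'world_from_camera': array([[ 0.0126, -0.983 ,  0.1832,  0.3194],
       [-0.9999, -0.0126,  0.0013, -0.0082],
       [ 0.0011, -0.1832, -0.9831,  0.9564],
       [ 0.    ,  0.    ,  0.    ,  1.    ]])}
anode 0.96 [191. 282.  42.  28.]
anode 0.93 [207. 207.  42.  31.]
anode 0.78 [238. 147.  42.  37.]
mould 0.87 [206. 208.  73.  60.]
mould 0.44 [291. 128.   5.  24.]
mat 0.86 [417. 213.  73.  80.]
rack 0.73 [332. 139.  99.  39.]
bay 0.67 [293. 129.   9.  27.]
bay 0.58 [333. 140. 100.  43.]
{'fx': 349.71043057684045, 'fy': 349.71043057684045, 'cx': 319.5575832431102, 'cy': 195.5218227406758, 'mount': array([[-0.0008, -0.9526, -0.3041,  0.0782],
       [ 1.    , -0.0004, -0.0014,  0.0008],
       [ 0.0012, -0.3041,  0.9526, -0.1432],
       [ 0.    ,  0.    ,  0.    ,  1.    ]])}
```

View pics/top0.png

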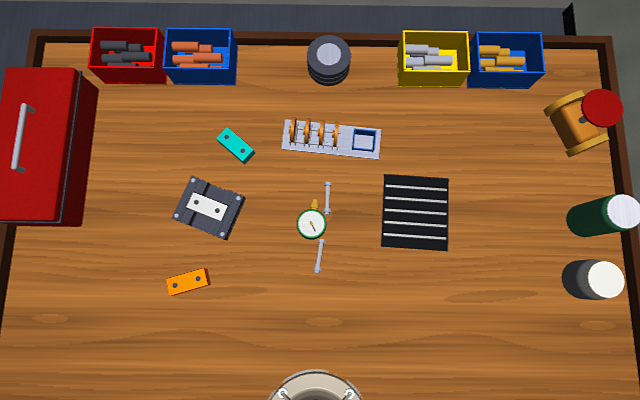

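View pics/scene0.png

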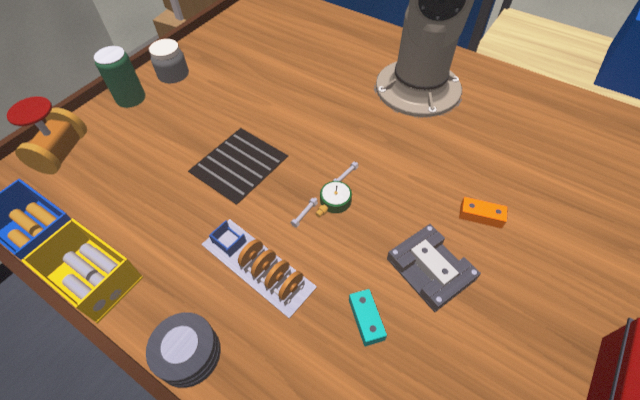

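Both pictures agree: the grey anode lies in the mould (top 208,207; scene 434,262), with orange and turquoise decoys beside it. The mat is at (415,212) and the rack at (332,139), its bay at the right end (364,139) in the top view. The gauge and bolts lie at about (315,225).

```bash
cat > h.py <<'E'
from bench import telemetry, grab_frame, calibration, silhouettes, r
import cv2,numpy as np
from scipy.optimize import minimize
from scipy.spatial.transform import Rotation as R
np.set_printoptions(precision=4,suppress=True)
def tool():
    o=telemetry.get_obs(); T=np.eye(4); T[:3,:3]=R.from_rotvec(o['orientation']).as_matrix(); T[:3,3]=o['tcp_pos']; return T
def cam(n):
    "K, world_from_camera, frame"
    T=tool(); f=grab_frame(n); k=calibration(n)
    W=T@k['mount'] if n=='wrist' else k['world_from_camera']
    return np.array([[k['fx'],0,k['cx']],[0,k['fy'],k['cy']],[0,0,1]]),W,f
def proj(K,W,P):
    P=np.atleast_2d(P); c=(P-W[:3,3])@W[:3,:3]; q=c@K.T; return q[:,:2]/q[:,2:]
def ray(K,W,uv):
    d=W[:3,:3]@np.linalg.inv(K)@[uv[0],uv[1],1]; return W[:3,3],d
def onplane(K,W,uv,z):
    o,d=ray(K,W,uv); return o+d*(z-o[2])/d[2]
def tri(obs):
    A=np.zeros((3,3));b=np.zeros(3)
    for K,W,uv in obs:
        o,d=ray(K,W,uv); d=d/np.linalg.norm(d); M=np.eye(3)-np.outer(d,d); A+=M;b+=M@o
    p=np.linalg.solve(A,b); return p,[np.linalg.norm(proj(K,W,p)[0]-uv) for K,W,uv in obs]
def boxpts(p,dims):
    x,y,yaw,z=p; a=np.array(np.meshgrid([-.5,.5],[-.5,.5],[0,1])).reshape(3,-1).T*dims
    c,s=np.cos(yaw),np.sin(yaw)
    return a@np.array([[c,-s,0],[s,c,0],[0,0,1]]).T+[x,y,z]
def fit(views,dims,p0,free=4):
    "views: (K,W,mask); box upright on z, pose x,y,yaw,z(underside)"
    S=4; big=[cv2.resize(m.astype(np.uint8),None,fx=S,fy=S,interpolation=cv2.INTER_NEAREST) for *_,m in views]
    def cost(q):
        p=np.r_[q,p0[free:]]; s=0
        for (K,W,m),b in zip(views,big):
            h=cv2.convexHull(((proj(K,W,boxpts(p,dims))+.5)*S*16).astype(np.int32))
            c=np.zeros_like(b); cv2.fillConvexPoly(c,h,1,shift=4)
            s+=1-(c&b).sum()/(c|b).sum()
        return s/len(views)
    st=np.array([.015,.015,.3,.01])[:free]; best=None
    for k in range(3):
        x0=np.array(p0[:free]) if best is None else best.x
        best=minimize(cost,x0,method='Nelder-Mead',options=dict(initial_simplex=np.vstack([x0]+[x0+np.eye(free)[i]*st[i]/(k+1) for i in range(free)]),xatol=1e-5,fatol=1e-5))
    return np.r_[best.x,p0[free:]],1-best.fun
E
python3 - <<'E'
from h import *
V={n:cam(n) for n in('scene','top')}
Z={'mould':(.136,.112,.032),'mat':(.18,.16,.004),'rack':(.08,.245,.004)}
for t,dm in Z.items():
    vs=[]
    for n,(K,W,f) in V.items():
        grab_frame(n); d=silhouettes(t,n)[0]; vs.append((K,W,d['mask']))
    K,W,_=V['top']; c=onplane(K,W,silhouettes(t,'top')[0]['extent'][:2],.01)
    for y in(-.4,0.,.4):print(t,fit(vs,dm,[c[0],c[1],y,0.]))
for t in('gauge','bolt_a','disc0'):
    print(t,[onplane(K,W,d['extent'][:2],.02).round(3) for d in silhouettes(t,'top')[:4]])
c=[onplane(K,W,uv,.03)[:2] for uv in[(352,129),(376,130),(376,150),(352,150)]];print(c)
print(tool(),telemetry.get_obs()['joints'])
E
```

```text
mould (array([ 0.4896,  0.2636, -0.6059,  0.0046]), np.float64(0.518237403534741))
mould (array([ 0.4886,  0.264 , -0.6089,  0.004 ]), np.float64(0.5186863359387336))
mould (array([ 0.4865,  0.2638,  1.1966, -0.    ]), np.float64(0.7071723303330881))
mat (array([ 0.4863, -0.2347, -0.0629, -0.0001]), np.float64(0.9757538028414359))
mat (array([ 0.4862, -0.235 , -0.0623, -0.0005]), np.float64(0.9760190270635322))
mat (array([ 0.4861, -0.2351, -0.0636, -0.0007]), np.float64(0.9757494703860368))
rack (array([ 0.6696, -0.0284, -0.097 , -0.0014]), np.float64(0.7252494645136578))
rack (array([ 0.6697, -0.0285, -0.0973, -0.0013]), np.float64(0.7252374017158852))
rack (array([ 0.6696, -0.0283, -0.096 , -0.0013]), np.float64(0.7254507290248797))
gauge [array([0.461, 0.023, 0.02 ])]
bolt_a [array([ 0.513, -0.021,  0.02 ]), array([0.372, 0.002, 0.02 ])]
disc0 [array([ 0.679, -0.008,  0.02 ]), array([0.679, 0.03 , 0.02 ])]
[array([ 0.6847, -0.078 ]), array([ 0.6829, -0.1371]), array([ 0.6315, -0.1364]), array([ 0.6307, -0.078 ])]
[[ 0.949   0.3153  0.      0.2128]
 [ 0.3153 -0.949   0.     -0.6406]
 [ 0.      0.     -1.      0.2313]
 [ 0.      0.      0.      1.    ]] [ 1.1419  0.477   0.0224  1.5554 -0.0115  1.1093 -0.0831]
```

Emit:
apply_moves([
  [0,0,0,0.034,-0.021,0,1],
  [0,0,0,0.034,-0.021,0,1],
  [0,0,0,0.034,-0.021,0,1],
  [0,0,0,0.034,-0.021,0,1],
  [0,0,0,0.034,-0.021,0,1],
  [0,0,0,0.034,-0.021,0,1],
  [0,0,0,0.034,-0.021,0,1],
  [0,0,0,0.034,-0.021,0,1],
], grip_force=60)

```text
clock: 2.27
tcp_pos: [0.419, -0.3938, 0.2316]
orientation: [3.101, 0.501, 0.001]
contact_force: [0.4, -0.5, -1.4]
grip_width: 0.0856
gripper_force: 0.0
```

Emit:
apply_moves([
  [0,0,-1,0,0,0,1],
  [0,0,-1,0,0,0,1],
  [0,0,-1,0,0,0,1],
  [0,0,-1,0,0,0,1],
  [0,0,-1,0,0,0,1],
  [0,0,-1,0,0,0,1],
  [0,0,-1,0,0,0,1],
  [0,0,-1,0,0,0,1],
])

```text
clock: 2.93
tcp_pos: [0.418, -0.3954, 0.2314]
orientation: [2.625, 1.726, 0.0]
contact_force: [0.1, 0.5, 0.0]
grip_width: 0.0851
gripper_force: 0.0
```

```bash
cat >> h.py <<'E'
def rel(pos,yaw=None):
    "shift in present tool axes to world pos; turn about tool z (deg) to bring tool x (mod pi) to yaw, tool down"
    T=tool(); o=telemetry.get_obs()
    print('t',round(o['clock'],2),'tcp',T[:3,3],'R',T[:3,:3].round(3).tolist(),'j',np.round(o['joints'],2),'w',o['grip_width'])
    print('shift',T[:3,:3].T@(np.array(pos)-T[:3,3]))
    if yaw is not None:
        th=np.arctan2(T[1,0],T[0,0]); d=(yaw-th+np.pi/2)%np.pi-np.pi/2; print('turn z deg',-np.degrees(d))
E
python3 -c "
from h import *
rel([.487,.264,.23],1.1966)"
```

```text
t 2.93 tcp [ 0.418  -0.3954  0.2314] R [[0.396, 0.918, 0.0], [0.918, -0.396, -0.0], [-0.0, 0.0, -1.0]] j [ 0.84  0.33 -0.24  1.79  0.09  1.04  0.16] w 0.08506708731452882
shift [ 0.6328 -0.1978  0.0013]
turn z deg -1.8922599500892876
```

Emit:
apply_moves([
  [0,0,-0.3,0.04,0,0,1],
  [0,0,0,0.04,0,0,1],
  [0,0,0,0.04,0,0,1],
  [0,0,0,0.04,0,0,1],
  [0,0,0,0.04,0,0,1],
  [0,0,0,0.04,0,0,1],
  [0,0,0,0.04,0,0,1],
  [0,0,0,0,0,0,1],
])

```text
clock: 3.6
tcp_pos: [0.5264, -0.1262, 0.2321]
orientation: [-2.59, -1.775, -0.008]
contact_force: [-0.0, 1.1, 0.1]
grip_width: 0.0853
gripper_force: 0.0
```

```bash
python3 -c "
from h import *
K,W,f=cam('wrist');cv2.imwrite('pics/w1.png',f);np.savez('w1.npz',K=K,W=W)
rel([.487,.264,.23],1.1966)"
```

```text
t 3.65 tcp [ 0.525  -0.1306  0.2318] R [[0.364, 0.932, 0.002], [0.932, -0.364, 0.002], [0.002, 0.001, -1.0]] j [ 0.46  0.28 -0.39  1.86  0.12  1.02 -0.36] w 0.08555358201697932
shift [ 0.3538 -0.1789  0.0025]
turn z deg 0.11835475918398622
```

View pics/w1.png

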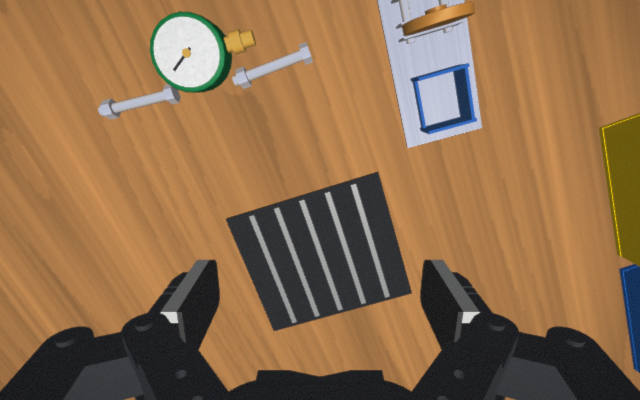

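The wrist view shows the bay at about (443,97), the mat centred at (320,255), and the gauge and bolts at upper left. On to the mould.

Emit:
apply_moves([
  [0,0,0,0.036,-0.018,0,1],
  [0,0,0,0.036,-0.018,0,1],
  [0,0,0,0.036,-0.018,0,1],
  [0,0,0,0.036,-0.018,0,1],
  [0,0,0,0.036,-0.018,0,1],
  [0,0,0,0.036,-0.018,0,1],
  [0,0,0,0.036,-0.018,0,1],
  [0,0,0,0.036,-0.018,0,1],
])

```text
clock: 4.32
tcp_pos: [0.4967, 0.1852, 0.2315]
orientation: [2.603, 1.757, 0.0]
contact_force: [1.1, -0.4, 0.7]
grip_width: 0.0857
gripper_force: 0.0
```

Emit:
apply_moves([
  [0,0,0,0.036,-0.018,0,1],
  [0,0,0,0.02,-0.01,0,1],
  [0,0,0,0,0,0,1],
  [0,0,0,0,0,0,1],
  [0,0,0,0,0,0,1],
  [0,0,0,0,0,0,1],
  [0,0,0,0,0,0,1],
  [0,0,0,0,0,0,1],
])

```text
clock: 4.98
tcp_pos: [0.4919, 0.2459, 0.2313]
orientation: [2.603, 1.757, -0.0]
contact_force: [0.1, -0.1, 0.1]
grip_width: 0.0853
gripper_force: 0.0
```

```bash
cat >> h.py <<'E'
def spots(f,mask):
    "centres of the dark spots inside the light face"
    m=cv2.morphologyEx(mask.astype(np.uint8),cv2.MORPH_CLOSE,np.ones((25,25)))
    g=cv2.cvtColor(f,cv2.COLOR_BGR2GRAY); med=np.median(g[mask])
    d=((g<med*.62)&(cv2.erode(m,np.ones((5,5)))>0)).astype(np.uint8)
    n,_,s,c=cv2.connectedComponentsWithStats(d)
    return [(c[i].round(1),int(s[i,4])) for i in range(1,n) if s[i,4]>30]
E
python3 -c "
from h import *
K,W,f=cam('wrist');cv2.imwrite('pics/w2.png',f)
for d in silhouettes('anode','wrist'):
    s=spots(f,d['mask']);print(round(d['p'],2),d['extent'],s,f[d['mask']].mean(0));np.savez('w2_%d.npz'%d['extent'][0],K=K,W=W,m=d['mask'])
    for c,_ in s:print(onplane(K,W,c,.038))
rel([.487,.264,.23],1.1966)"
```

```text
0.89 [143.2, 178.1, 98.3, 91.9] [(array([154. , 165.5]), 773), (array([116.4, 161.1]), 72), (array([156.4, 200.7]), 61)] [ 15.7872 114.1761 199.1142]
[0.342  0.3078 0.038 ]
[0.31   0.3254 0.038 ]
[0.3257 0.275  0.038 ]
0.86 [475.4, 139.9, 87.3, 101.3] [(array([457. , 132.8]), 738), (array([491. , 116.4]), 53)] [155.7712 163.5876  37.2795]
[0.6266 0.2272 0.038 ]
[0.6603 0.2301 0.038 ]
0.66 [307.1, 152.4, 44.8, 96.0] [(array([308.3, 124.5]), 115), (array([309.8, 179.8]), 97)] [206.4906 207.2047 206.3962]
[0.4978 0.2877 0.038 ]
[0.4784 0.237  0.038 ]
t 5.08 tcp [0.4917 0.2465 0.2314] R [[0.373, 0.928, 0.0], [0.928, -0.373, -0.0], [-0.0, 0.0, -1.0]] j [-0.11  0.33 -0.58  1.83  0.2   1.05 -1.15] w 0.08559926194357807
shift [ 0.0145 -0.0109  0.0014]
turn z deg -0.45819695534391036
```

View pics/w2.png

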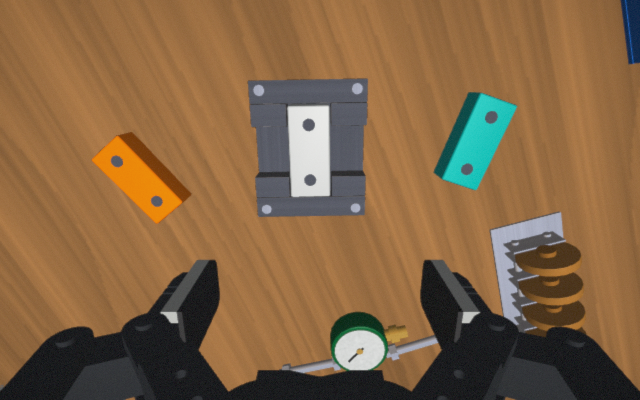

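The grey block's spots are at (308,124) and (310,180), giving a centre of about (0.488,0.262) and yaw 1.20. Lowering for a second view.

Emit:
apply_moves([
  [0,0,-0.11,0.004,-0.003,0.02,1],
  [0,0,0,0.005,-0.003,0.02,1],
  [0,0,0,0.004,-0.003,0.02,1],
  [0,0,0,0,0,0.02,1],
  [0,0,0,0,0,0,1],
  [0,0,0,0,0,0,1],
  [0,0,0,0,0,0,1],
  [0,0,0,0,0,0,1],
])

```text
clock: 5.75
tcp_pos: [0.4887, 0.2631, 0.1528]
orientation: [2.592, 1.775, 0.004]
contact_force: [0.0, 1.2, -0.1]
grip_width: 0.0856
gripper_force: 0.0
```

```bash
cat >> h.py <<'E'
def grey(n='wrist'):
    K,W,f=cam(n)
    for d in silhouettes('anode',n):
        m=d['mask']; c=f[m].astype(int)
        if np.mean(c.max(1)-c.min(1))<40: return K,W,f,m,[s for s,a in spots(f,m)],d
E
python3 -c "
from h import *
a=np.load('w2_307.npz'); A=[(308.3,124.5),(309.8,179.8)]
K,W,f,m,s,d=grey(); print(d['p'],d['extent'],s)
s=sorted(s,key=lambda q:q[1]); P=[tri([(a['K'],a['W'],np.array(u)),(K,W,v)]) for u,v in zip(A,s)]
print(P)
p,q=P[1][0],P[0][0];c=(p+q)/2;yaw=np.arctan2(*(q-p)[1::-1]);print(c,yaw)
p,q=[onplane(K,W,v,.038) for v in s[::-1]];c=(p+q)/2;yaw=np.arctan2(*(q-p)[1::-1]);print(c,yaw)
rel([c[0],c[1],.010],yaw)"
```

```text
0.59 [319.4, 189.1, 50.9, 117.2] [array([322.6, 131.7]), array([318.1, 156.8]), array([318.5, 223.9])]
[(array([ 0.4981,  0.2864, -0.0491]), [np.float64(7.725264714505732), np.float64(9.288448688946565)]), (array([0.5533, 0.3986, 0.6813]), [np.float64(11.49414904281011), np.float64(9.418730460765476)])]
[0.5257 0.3425 0.3161] -2.0283700320130884Traceback (most recent call last):
  File "<string>", line 8, in <module>
    p,q=[onplane(K,W,v,.038) for v in s[::-1]];c=(p+q)/2;yaw=np.arctan2(*(q-p)[1::-1]);print(c,yaw)
    ^^^
ValueError: too many values to unpack (expected 2)
```

```bash
python3 -c "
from h import *
a=np.load('w2_307.npz'); A=[(308.3,124.5),(309.8,179.8)]
K,W,f,m,s,d=grey()
s=sorted(s,key=lambda q:q[1])[-2:];print(s); P=[tri([(a['K'],a['W'],np.array(u)),(K,W,v)]) for u,v in zip(A,s)]
print(P)
p,q=[onplane(K,W,v,.038) for v in s[::-1]];c=(p+q)/2;yaw=np.arctan2(*(q-p)[1::-1]);print(c,yaw)
rel([c[0],c[1],.010],yaw)"
```

```text
[array([318.3, 156.5]), array([318.6, 223.9])]
[(array([0.4979, 0.2878, 0.04  ]), [np.float64(0.03720071620433708), np.float64(0.0472957281365017)]), (array([0.4785, 0.2372, 0.0388]), [np.float64(0.047094345287850996), np.float64(0.05910344142557505)])]
[0.488  0.2622 0.038 ] 1.203484009834833
t 5.95 tcp [0.4883 0.2629 0.1522] R [[0.361, 0.932, 0.001], [0.932, -0.361, 0.001], [0.001, 0.001, -1.0]] j [-0.17  0.43 -0.55  1.89  0.28  0.9  -1.23] w 0.08522936072616326
shift [-0.0009 -0.0001  0.1422]
turn z deg -0.13118626341848724
```

Triangulated top is at z about 0.039, matching the expected 0.038. Descending.

Emit:
apply_moves([
  [0,0,0,-0.001,0,0.03,1],
  [0,0,0,0,0,0.03,1],
  [0,0,0,0,0,0.03,1],
  [0,0,0,0,0,0.02,1],
  [0,0,0,0,0,0.02,1],
  [0,0,0,0,0,0.01,1],
  [0,0,0,0,0,0,1],
  [0,0,0,0,0,0,1],
])

```text
clock: 6.62
tcp_pos: [0.4876, 0.2621, 0.0116]
orientation: [-2.591, -1.776, -0.0]
contact_force: [-0.3, -0.3, 0.4]
grip_width: 0.0856
gripper_force: 0.0
```

Emit:
apply_moves([
  [0,0,0,0,0,0,-1],
  [0,0,0,0,0,0,-1],
  [0,0,0,0,0,0,-1],
  [0,0,0,0,0,0,-1],
  [0,0,0,0,0,0,-1],
  [0,0,0,0,0,0,-1],
  [0,0,0,0,0,0,-1],
  [0,0,0,0,0,0,-1],
], grip_force=60)

```text
clock: 7.28
tcp_pos: [0.4879, 0.2622, 0.0124]
orientation: [2.591, 1.775, 0.002]
contact_force: [-1.5, 0.1, 7.0]
grip_width: 0.0388
gripper_force: 61.9
```

Emit:
apply_moves([
  [0,0,0,0,0,-0.005,-1],
  [0,0,0,0,0,-0.01,-1],
  [0,0,0,0,0,-0.015,-1],
  [0,0,0,0,0,-0.02,-1],
  [0,0,0,0,0,-0.02,-1],
  [0,0,0,0,0,-0.02,-1],
  [0,0,0,0,0,-0.03,-1],
  [0,0,0,0,0,-0.03,-1],
])

```text
clock: 7.95
tcp_pos: [0.4858, 0.2605, 0.1617]
orientation: [-2.591, -1.776, 0.006]
contact_force: [1.1, 0.6, -8.5]
grip_width: 0.0395
gripper_force: 62.6
```

```bash
python3 -c "
from h import *
rel([.486,-.235,.16])
for c in['top','scene']:
    K,W,f,m,s,d=grey(c); print(d['p'],d['extent'],s); p=proj(K,W,tool()[:3,3]); print(p)"
```

```text
t 7.95 tcp [0.4858 0.2605 0.1617] R [[0.361, 0.933, -0.003], [0.933, -0.361, -0.002], [-0.003, -0.002, -1.0]] j [-0.15  0.41 -0.57  1.89  0.27  0.92 -1.22] w 0.03947210009247694
shift [-0.4621  0.179   0.0027]Traceback (most recent call last):
  File "<string>", line 5, in <module>
    K,W,f,m,s,d=grey(c); print(d['p'],d['extent'],s); p=proj(K,W,tool()[:3,3]); print(p)
    ^^^^^^^^^^^
TypeError: cannot unpack non-iterable NoneType object
```

Emit:
apply_moves([
  [0,0,0,-0.034,0.019,0,-1],
  [0,0,0,-0.034,0.019,0,-1],
  [0,0,0,-0.034,0.019,0,-1],
  [0,0,0,-0.034,0.019,0,-1],
  [0,0,0,-0.034,0.019,0,-1],
  [0,0,0,-0.034,0.019,0,-1],
  [0,0,0,-0.034,0.019,0,-1],
  [0,0,0,-0.034,0.019,0,-1],
])

```text
clock: 8.72
tcp_pos: [0.5292, -0.0488, 0.1596]
orientation: [-2.59, -1.775, 0.004]
contact_force: [0.8, 0.0, -9.1]
grip_width: 0.0389
gripper_force: 62.9
```

```bash
python3 -c "
from h import *
import json
print([a for a in dir(r) if a[0]!='_'])
o=telemetry.get_obs();open('log.txt','a').write(json.dumps([list(map(float,o[k])) for k in('joints','tcp_pos','orientation')])+'\n')
rel([.486,-.235,.16],-.09)"
```

```text
['Unreachable', 'grip_depth']
t 8.72 tcp [ 0.5292 -0.0488  0.1596] R [[0.361, 0.933, -0.003], [0.933, -0.361, -0.0], [-0.001, -0.003, -1.0]] j [ 0.36  0.37 -0.48  1.94  0.22  0.88 -0.59] w 0.03886802929899364
shift [-0.1892  0.0269 -0.0003]
turn z deg 74.00336250713035
```

Emit:
apply_moves([
  [0,0,0,-0.036,0.005,0,-1],
  [0,0,0,-0.036,0.005,0,-1],
  [0,0,0,-0.036,0.005,0,-1],
  [0,0,0,-0.036,0.005,0,-1],
  [0,0,0,-0.03,0.005,0,-1],
  [0,0,1,0,0,0,-1],
  [0,0,1,0,0,0,-1],
  [0,0,1,0,0,0,-1],
])

```text
clock: 9.38
tcp_pos: [0.4894, -0.2185, 0.1592]
orientation: [-2.84, -1.337, 0.004]
contact_force: [0.0, -0.1, -7.2]
grip_width: 0.0388
gripper_force: 63.1
```

```bash
cat >> h.py <<'E'
import json
def log():
    o=telemetry.get_obs();open('log.txt','a').write(json.dumps([list(map(float,o[k])) for k in('joints','tcp_pos','orientation')])+'\n')
E
python3 -c "
from h import *
log()"
```

Emit:
apply_moves([
  [0,0,1,0,0,0,-1],
  [0,0,1,0,0,0,-1],
  [0,0,1,0,0,0,-1],
  [0,0,1,0,0,0,-1],
  [0,0,1,0,0,0,-1],
  [0,0,1,0,0,0,-1],
  [0,0,1,0,0,0,-1],
  [0,0,1,0,0,0,-1],
])

```text
clock: 10.05
tcp_pos: [0.4897, -0.2174, 0.1593]
orientation: [-3.14, -0.07, 0.006]
contact_force: [0.1, -0.2, -7.8]
grip_width: 0.0391
gripper_force: 63.2
```

```bash
python3 - <<'E'
from h import *
log(); rel([.486,-.235,.16],-.09)
from scipy.optimize import least_squares
D=[json.loads(l) for l in open('log.txt')]
# earlier readings
for j,p,Rm in [([1.1419,.477,.0224,1.5554,-.0115,1.1093,-.0831],[.2128,-.6406,.2313],[[.949,.3153,0],[.3153,-.949,0],[0,0,-1]]),
 ([.84,.33,-.24,1.79,.09,1.04,.16],[.418,-.3954,.2314],[[.396,.918,0],[.918,-.396,0],[0,0,-1]]),
 ([.46,.28,-.39,1.86,.12,1.02,-.36],[.525,-.1306,.2318],[[.364,.932,.002],[.932,-.364,.002],[.002,.001,-1]]),
 ([-.11,.33,-.58,1.83,.2,1.05,-1.15],[.4917,.2465,.2314],[[.373,.928,0],[.928,-.373,0],[0,0,-1]]),
 ([-.17,.43,-.55,1.89,.28,.9,-1.23],[.4883,.2629,.1522],[[.361,.932,.001],[.932,-.361,.001],[.001,.001,-1]]),
 ([-.15,.41,-.57,1.89,.27,.92,-1.22],[.4858,.2605,.1617],[[.361,.933,-.003],[.933,-.361,-.002],[-.003,-.002,-1]])]:
    D.append([j,p,R.from_matrix(Rm).as_rotvec().tolist()])
J=np.array([d[0] for d in D]);P=np.array([d[1] for d in D]);Q=R.from_rotvec([d[2] for d in D])
ax='zyzyzyz'
import itertools
def fk(x,s,j):
    A=R.from_euler('z',x[0]); p=np.array([0,0,x[2]])
    link={1:x[3],3:x[4]}
    for i in range(7):
        A=A*R.from_euler(ax[i],s[i]*j[i])
        if i==1: p=p+A.apply([x[6],0,x[3]])
        if i==3: p=p+A.apply([x[7],0,x[4]])
        if i==5: p=p+A.apply([x[8],0,0])
    A=A*R.from_euler('z',x[1]); p=p+A.apply([0,0,x[5]])
    return p,A
out=[]
for s in itertools.product([1,-1],repeat=4):
    s=[s[0],1,s[1],1,s[2],1,s[3]]
    def res(x):
        e=[]
        for j,p,q in zip(J,P,Q):
            a,A=fk(x,s,j); e+=list((a-p)*5)+list((A.inv()*q).as_rotvec()*1)
        return np.r_[e,x[6:]*.02]
    for a0 in(0,2,4):
      for b0 in (0,2,4):
        f=least_squares(res,[a0,b0,.35,.4,.4,.2,0,0,0],loss='linear'); out.append((f.cost,s,f.x,f.fun))
out.sort(key=lambda t:t[0])
for o in out[:4]: print(o[0],o[1],o[2])
np.savez('kin.npz',s=out[0][1],x=out[0][2]);print(np.abs(out[0][3]).max())
E
```

```text
t 10.05 tcp [ 0.4897 -0.2174  0.1593] R [[0.999, 0.045, -0.004], [0.045, -0.999, 0.001], [-0.004, -0.001, -1.0]] j [ 0.45  0.34 -0.18  1.95  0.08  0.86 -1.3 ] w 0.03909450940994703
shift [-0.0045  0.0174 -0.0007]
turn z deg 7.711394673852003
0.0025588672197066568 [-1, 1, -1, 1, -1, 1, -1] [-0.0993  1.4697  0.2795  0.5423  0.5022  0.29    0.0161  0.0133  0.034 ]
0.0025588672197067544 [-1, 1, -1, 1, -1, 1, -1] [-0.0993  1.4697  0.2795  0.5423  0.5022  0.29    0.0161  0.0133  0.034 ]
0.002558867219706783 [-1, 1, -1, 1, -1, 1, -1] [-0.0993  1.4697  0.2795  0.5423  0.5022  0.29    0.0161  0.0133  0.034 ]
0.0025588672197068185 [-1, 1, -1, 1, -1, 1, -1] [-0.0993  1.4697  0.2795  0.5423  0.5022  0.29    0.0161  0.0133  0.034 ]
0.037112738206915435
```

Emit:
apply_moves([
  [0,0,0,0,0,0.03,-1],
  [0,0,0,0,0,0.03,-1],
  [0,0,0,0,0,0.03,-1],
  [0,0,0,0,0,0.02,-1],
  [0,0,0,0,0,0.015,-1],
  [0,0,0,0,0,0.01,-1],
  [0,0,0,0,0,0.005,-1],
  [0,0,0,0,0,0,-1],
])

```text
clock: 10.72
tcp_pos: [0.4903, -0.2175, 0.0199]
orientation: [-3.14, -0.078, 0.004]
contact_force: [0.5, 0.5, -7.2]
grip_width: 0.0387
gripper_force: 62.9
```

Emit:
apply_moves([
  [0,0,0,0,0,0.005,-1],
  [0,0,0,0,0,0.003,-1],
  [0,0,0,0,0,0,-1],
  [0,0,0,0,0,0,-1],
  [0,0,0,0,0,0,-1],
  [0,0,0,0,0,0,-1],
  [0,0,0,0,0,0,-1],
  [0,0,0,0,0,0,-1],
])

```text
clock: 11.38
tcp_pos: [0.4916, -0.2181, 0.0135]
orientation: [3.14, 0.078, 0.001]
contact_force: [0.1, 0.1, -7.6]
grip_width: 0.0386
gripper_force: 63.1
```

Emit:
apply_moves([
  [0,0,0,0,0,0.001,-1],
  [0,0,0,0,0,0.001,-1],
  [0,0,0,0,0,0.001,-1],
  [0,0,0,0,0,0.001,-1],
  [0,0,0,0,0,0.0005,-1],
  [0,0,0,0,0,0,-1],
  [0,0,0,0,0,0,-1],
  [0,0,0,0,0,0,-1],
])

```text
clock: 12.05
tcp_pos: [0.4916, -0.218, 0.0088]
orientation: [3.141, 0.078, 0.0]
contact_force: [0.1, -0.7, -8.1]
grip_width: 0.0389
gripper_force: 63.1
```

Emit:
apply_moves([
  [0,0,0,0,0,0.001,-1],
  [0,0,0,0,0,0.001,-1],
  [0,0,0,0,0,0,-1],
  [0,0,0,0,0,0,-1],
  [0,0,0,0,0,0,-1],
  [0,0,0,0,0,0,-1],
  [0,0,0,0,0,0,-1],
  [0,0,0,0,0,0,-1],
])

```text
clock: 12.72
tcp_pos: [0.4916, -0.2181, 0.0084]
orientation: [3.14, 0.078, 0.0]
contact_force: [-5.1, 2.5, 10.8]
grip_width: 0.0389
gripper_force: 65.5
```

Emit:
apply_moves([
  [0,0,0,0,0,0,0.3],
  [0,0,0,0,0,0,0.6],
  [0,0,0,0,0,0,0.8],
  [0,0,0,0,0,0,0.8],
  [0,0,0,0,0,0,0.8],
  [0,0,0,0,0,-0.01,0.8],
  [0,0,0,0,0,-0.02,0.8],
  [0,0,0,0,0,-0.03,0.8],
])

```text
clock: 13.38
tcp_pos: [0.4898, -0.2173, 0.066]
orientation: [-3.139, -0.078, 0.007]
contact_force: [0.8, -0.1, 1.0]
grip_width: 0.077
gripper_force: 0.0
```

Emit:
apply_moves([
  [0,0,0,0,0,-0.03,0.8],
  [0,0,0,0,0,-0.03,0.8],
  [0,0,0,0,0,0,0.8],
  [0,0,0,0,0,0,0.8],
  [0,0,0,0,0,0,0.8],
  [0,0,0,0,0,0,0.8],
  [0,0,0,0,0,0,0.8],
  [0,0,0,0,0,0,0.8],
])

```text
clock: 14.05
tcp_pos: [0.4908, -0.2177, 0.1258]
orientation: [-3.14, -0.078, 0.003]
contact_force: [-0.3, -0.4, 0.5]
grip_width: 0.0768
gripper_force: 0.0
```

```bash
python3 - <<'E'
from h import *
log()
K,W,f=cam('wrist');cv2.imwrite('pics/w3.png',f);np.savez('w3.npz',K=K,W=W)
g=grey()
if g:
    s=g[4];print(g[5]['p'],s)
    for c in s:print(onplane(K,W,c,.034))
rel([.4916,-.218,.009],.05)
E
```

```text
0.75 [array([319.7, 132. ]), array([320. , 160.1]), array([320.1, 233. ])]
[ 0.5383 -0.2157  0.034 ]
[ 0.5193 -0.2169  0.034 ]
[ 0.4652 -0.2196  0.034 ]
t 14.2 tcp [ 0.4912 -0.2179  0.1262] R [[0.999, 0.05, -0.001], [0.05, -0.999, 0.0], [-0.001, -0.0, -1.0]] j [ 0.45  0.39 -0.18  1.97  0.1   0.79 -1.31] w 0.0770260704534729
shift [0.0005 0.0002 0.1172]
turn z deg -0.0242895956611495
```

View pics/w3.png

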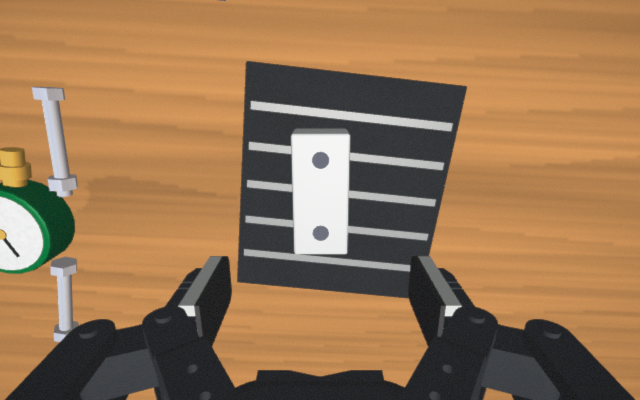

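The block lies flat on the mat, with spots at (320,160) and (320,233): centre (0.492,-0.218), yaw 0.05. Re-grasping 25 mm towards the far end.

Emit:
apply_moves([
  [0,0,0,0.013,0,0.01,0.8],
  [0,0,0,0.013,0,0.03,0.8],
  [0,0,0,0,0,0.03,0.8],
  [0,0,0,0,0,0.02,0.8],
  [0,0,0,0,0,0.015,0.8],
  [0,0,0,0,0,0.01,0.8],
  [0,0,0,0,0,0.005,0.8],
  [0,0,0,0,0,0,0.8],
])

```text
clock: 14.87
tcp_pos: [0.517, -0.2165, 0.006]
orientation: [-3.14, -0.078, 0.002]
contact_force: [-0.1, -0.2, 0.1]
grip_width: 0.077
gripper_force: 0.0
```

Emit:
apply_moves([
  [0,0,0,0,0,0,-1],
  [0,0,0,0,0,0,-1],
  [0,0,0,0,0,0,-1],
  [0,0,0,0,0,0,-1],
  [0,0,0,0,0,0,-1],
  [0,0,0,0,0,0,-1],
  [0,0,0,0,0,0,-1],
  [0,0,0,0,0,0,-1],
], grip_force=110)

```text
clock: 15.53
tcp_pos: [0.5183, -0.2169, 0.0083]
orientation: [3.14, 0.077, 0.003]
contact_force: [-2.2, 1.3, 6.0]
grip_width: 0.0377
gripper_force: 110.8
```

Emit:
apply_moves([
  [0,0,0,0,0,-0.01,-1],
  [0,0,0,0,0,-0.02,-1],
  [0,0,0,0,0,-0.03,-1],
  [0,0,0,0,0,-0.03,-1],
  [0,0,0,0.005,-0.01,-0.03,-1],
  [0,0,0,0.005,-0.01,-0.03,-1],
  [0,0,0,0.005,-0.01,-0.03,-1],
  [0,0,0,0,0,-0.01,-1],
])

```text
clock: 16.2
tcp_pos: [0.5336, -0.1833, 0.2015]
orientation: [-3.14, -0.083, -0.011]
contact_force: [1.9, 1.1, -6.8]
grip_width: 0.0384
gripper_force: 112.5
```

Emit:
apply_moves([
  [0,0,0,0,-0.01,-0.03,-1],
  [0,0,0,0,0,-0.01,-1],
  [0,0,0,0,0,0,-1],
  [0,0,0,0,0,0,-1],
  [0,0,0,0,0,0,-1],
  [0,0,0,0,0,0,-1],
  [0,0,0,0,0,0,-1],
  [0,0,0,0,0,0,-1],
])

```text
clock: 16.87
tcp_pos: [0.5299, -0.1762, 0.2357]
orientation: [-3.14, -0.077, 0.003]
contact_force: [-0.4, 0.3, -7.8]
grip_width: 0.0378
gripper_force: 113.5
```

```bash
python3 - <<'E'
from h import *
log()
K,W,f=cam('wrist');cv2.imwrite('pics/w4.png',f);np.savez('w4.npz',K=K,W=W)
rel([.5,-.2,.25],-.097)
for t in('rack','bay'):
    for d in silhouettes(t,'wrist')[:2]:print(t,d['p'],d['extent'])
E
```

```text
t 16.92 tcp [ 0.5301 -0.1761  0.2359] R [[0.999, 0.049, -0.001], [0.049, -0.999, 0.0], [-0.001, -0.0, -1.0]] j [ 0.38  0.29 -0.21  1.82  0.07  1.04 -1.38] w 0.03828606104798065
shift [-0.0313  0.0223 -0.014 ]
turn z deg 8.384680766784095
rack 0.84 [176.0, 36.5, 258.4, 69.4]
bay 0.76 [178.5, 35.0, 252.6, 70.1]
```

View pics/w4.png

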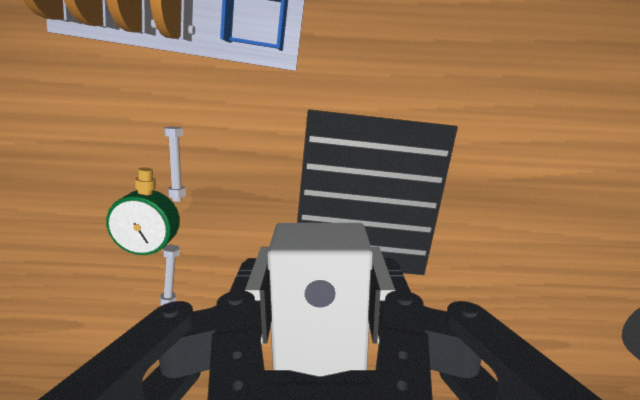

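Emit:
apply_moves([
  [0,0,0.7,0,0,0,-1],
  [0,0,0.7,0,0,0,-1],
  [0,0,0,0.02,-0.008,-0.005,-1],
  [0,0,0,0.025,-0.008,-0.005,-1],
  [0,0,0,0.025,-0.008,-0.005,-1],
  [0,0,0,0,0,0,-1],
  [0,0,0,0,0,0,-1],
  [0,0,0,0,0,0,-1],
])

```text
clock: 17.68
tcp_pos: [0.6019, -0.1591, 0.2512]
orientation: [3.138, -0.152, -0.002]
contact_force: [-0.5, -0.2, -8.1]
grip_width: 0.0376
gripper_force: 113.3
```

```bash
python3 - <<'E'
from h import *
log()
K,W,f=cam('wrist');cv2.imwrite('pics/w5.png',f);np.savez('w5.npz',K=K,W=W)
rel([.65,-.11,.25],-.097)
E
```

```text
t 17.73 tcp [ 0.6014 -0.1594  0.2512] R [[0.995, -0.097, -0.002], [-0.097, -0.995, -0.0], [-0.002, 0.0, -1.0]] j [ 0.3   0.38 -0.18  1.65  0.08  1.11 -1.58] w 0.03808278295680417
shift [ 0.0435 -0.0539  0.0011]
turn z deg -0.028679611419874195
```

Emit:
apply_moves([
  [0,0,0,0.03,0.005,0,-1],
  [0,0,0,0.03,0.005,0,-1],
  [0,0,0,0,0,0,-1],
  [0,0,0,0,0,0,-1],
  [0,0,0,0,0,0,-1],
  [0,0,0,0,0,0,-1],
  [0,0,0,0,0,0,-1],
  [0,0,0,0,0,0,-1],
])

```text
clock: 18.4
tcp_pos: [0.6606, -0.1747, 0.2521]
orientation: [3.138, -0.153, 0.0]
contact_force: [0.6, 0.4, -8.0]
grip_width: 0.0381
gripper_force: 113.1
```

```bash
python3 - <<'E'
from h import *
log()
K,W,f=cam('wrist');cv2.imwrite('pics/w6.png',f);np.savez('w6.npz',K=K,W=W)
rel([.65,-.11,.25],-.097)
a=cv2.imread('pics/w5.png')
cv2.imwrite('pics/w56.png',np.vstack([a[:250,100:500],f[:250,100:500]]))
E
```

```text
t 18.45 tcp [ 0.6607 -0.1747  0.2521] R [[0.995, -0.097, 0.0], [-0.097, -0.995, -0.0], [0.0, 0.0, -1.0]] j [ 0.29  0.48 -0.17  1.5   0.09  1.17 -1.57] w 0.03822856533554897
shift [-0.017  -0.0633  0.0021]
turn z deg -0.006458434370402585
```

View pics/w56.png

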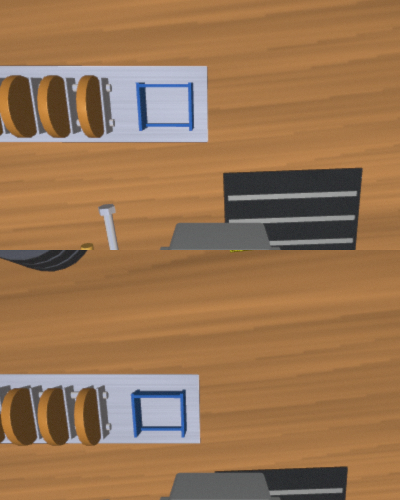

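In the crops, the bay spans (137-193, 83-130) in the upper one and (132-186, 390-437) in the lower. The plate's -y end is at column 207 and column 200. The held block shows at the bottom.

```bash
python3 - <<'E'
from h import *
vs=[]
for i,roi in((5,(225,70,305,142)),(6,(222,130,300,198))):
    f=cv2.imread(f'pics/w{i}.png');d=np.load(f'w{i}.npz')
    h=cv2.cvtColor(f,cv2.COLOR_BGR2HSV); b=cv2.inRange(h,(95,130,20),(130,255,255)); m=np.zeros_like(b)
    x0,y0,x1,y1=roi; m[y0:y1,x0:x1]=b[y0:y1,x0:x1]
    p=cv2.findNonZero(m); hu=cv2.convexHull(p); z=np.zeros_like(m); cv2.fillConvexPoly(z,hu,1); print(cv2.boundingRect(p))
    vs.append((d['K'],d['W'],z>0))
    # plate end edge: bright region
    g=cv2.inRange(h,(100,5,120),(130,70,255))
    n,l,s,c=cv2.connectedComponentsWithStats(g); 
    k=l[y1+2,x0+20]; pl=(l==k); q=np.argwhere(pl)[:,::-1].astype(np.float32)
    r_=q[q[:,0]>300]; print('plate',k,len(q))
    cc=np.array([q[np.argmax(q@v)] for v in((1,-1),(1,1))]); print(cc,[onplane(d['K'],d['W'],u,.004) for u in cc])
for yaw in(-.2,-.09,.0):print(fit(vs,(.044,.054,.030),[.66,-.11,yaw,.004]))
for v in vs:print(fit([v],(.044,.054,.030),[.66,-.11,-.09,.004],3))
E
```

```text
(236, 83, 57, 48)
plate 0 246513
[[639.   0.]
 [639. 399.]] [array([ 0.7273, -0.4902,  0.004 ]), array([ 0.2041, -0.5825,  0.004 ])]
(231, 141, 55, 46)
plate 0 248283
[[639.   0.]
 [639. 399.]] [array([ 0.7865, -0.5068,  0.004 ]), array([ 0.2627, -0.5984,  0.004 ])]
(array([ 0.6632, -0.1094, -0.0978,  0.0066]), np.float64(0.957726366783503))
(array([ 0.6634, -0.1096, -0.0979,  0.0075]), np.float64(0.9579992410232621))
(array([ 0.6636, -0.1097, -0.0982,  0.0081]), np.float64(0.9568114515501609))
(array([ 0.6634, -0.1085, -0.1329,  0.004 ]), np.float64(0.9379624491305957))
(array([ 0.6628, -0.1087, -0.1   ,  0.004 ]), np.float64(0.9741194293649792))
```

```bash
python3 - <<'E'
from h import *
c,s=np.cos(-.098),np.sin(-.098);Rz=np.array([[c,-s],[s,c]])
for i,pts in((5,((307,66.5),(307,142))),(6,((299.5,125),(299.5,194)))):
    d=np.load(f'w{i}.npz');f=cv2.imread(f'pics/w{i}.png');g=cv2.cvtColor(f,cv2.COLOR_BGR2GRAY)
    q=cv2.cornerSubPix(g,np.array(pts,np.float32).reshape(-1,1,2),(5,5),(-1,-1),(3,40,.01)).reshape(-1,2)
    w=[onplane(d['K'],d['W'],u,.004)[:2] for u in q];m=(w[0]+w[1])/2
    print(q.tolist(),w,np.linalg.norm(w[0]-w[1]),'bay',m+Rz@[0,.0375])
    # 4mm change in z: print sensitivity; model overlays
    o=cv2.resize(f[50:220,200:330],None,fx=3,fy=3,interpolation=cv2.INTER_CUBIC)
    for z in(.004,.034):
      for dx,dy in((.038,.048),(.044,.054)):
        P=boxpts([.6632,-.109,-.098,z],(dx,dy,0))[[0,2,6,4]] if 0 else boxpts([.6632,-.109,-.098,z],(dx,dy,0))
        uv=(proj(d['K'],d['W'],P)-[200,50]+.5)*3
        cv2.polylines(o,[cv2.convexHull(uv.astype(np.int32))],True,(0,0,255) if z<.01 else (0,255,0),1)
    cv2.imwrite(f'pics/o{i}.png',o)
a=[cv2.imread(f'pics/o{i}.png') for i in(5,6)];cv2.imwrite('pics/ov.png',np.hstack(a))
E
```

```text
[[306.3505554199219, 65.46878814697266], [307.4643249511719, 141.30592346191406]] [array([ 0.699 , -0.1548]), array([ 0.6199, -0.1474])] 0.0794586114762117 bay [ 0.6631 -0.1138]
[[298.5440368652344, 124.3614730834961], [299.48345947265625, 192.7233428955078]] [array([ 0.6984, -0.1552]), array([ 0.6198, -0.1472])] 0.07898106315896725 bay [ 0.6628 -0.1139]
```

View pics/ov.png

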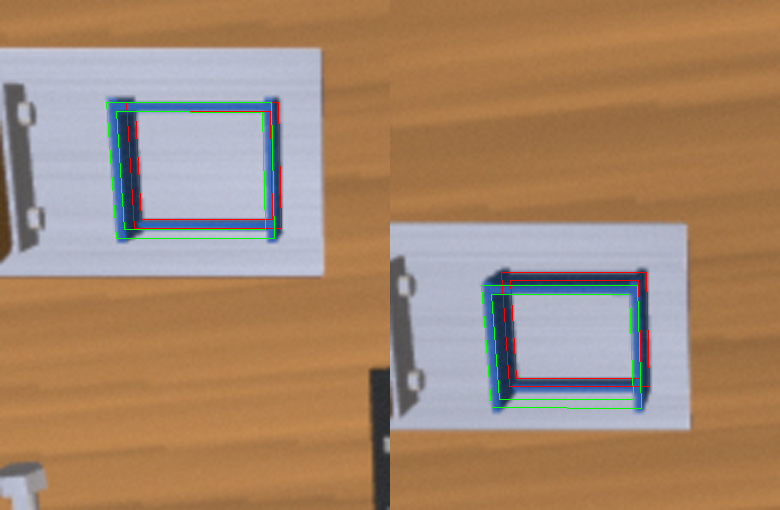

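The overlay fits the bay walls, so I take the bay centre as (0.663,-0.109), yaw -0.098. Next I fit the arm model more closely and plan the wrist flip.

```bash
cat > kin.py <<'E'
from h import *
from scipy.optimize import least_squares
s=[-1,1,-1,1,-1,1,-1]; ax='zyzyzyz'
LO=np.array([-2.96,-.34,-1.41,.24,-1.37,.17,-2.96]);HI=np.array([2.96,2.1,1.46,2.44,4.51,1.92,2.96])
def fk(x,j,full=False):
    A=R.from_euler('z',x[0]); p=np.array([0,0,x[2]]); pts=[p]
    for i in range(7):
        A=A*R.from_euler(ax[i],s[i]*j[i])
        if i==1: p=p+A.apply([x[6],0,x[3]]);pts.append(p)
        if i==3: p=p+A.apply([x[7],0,x[4]]);pts.append(p)
        if i==5: p=p+A.apply([x[8],0,0])
    A=A*R.from_euler('z',x[1]); p=p+A.apply([0,0,x[5]])
    return (p,A,pts) if full else (p,A)
def calib():
    D=[json.loads(l) for l in open('log.txt')]
    D.append([[1.1419,.477,.0224,1.5554,-.0115,1.1093,-.0831],[.2128,-.6406,.2313],R.from_matrix([[.949,.3153,0],[.3153,-.949,0],[0,0,-1]]).as_rotvec()])
    def res(x):
        e=[]
        for j,p,q in D:
            a,A=fk(x,j); e+=list((a-p)*5)+list((A.inv()*R.from_rotvec(q)).as_rotvec())
        return np.r_[e,x[6:]*.002]
    f=least_squares(res,[-.1,1.47,.28,.54,.5,.29,0,0,0]); return f.x,np.abs(f.fun).max()
def ik(x,p,A,j0,lo=LO,hi=HI,w=.01):
    lo=lo+.05;hi=hi-.05
    f=least_squares(lambda j:np.r_[(fk(x,j)[0]-p)*5,(fk(x,j)[1].inv()*A).as_rotvec(),w*(j-j0)],np.clip(j0,lo,hi),bounds=(lo,hi))
    a,B=fk(x,f.x); return f.x,np.linalg.norm(a-p),(B.inv()*A).magnitude()
yaw=-.098; Xr=np.array([np.cos(yaw),np.sin(yaw),0]); U=np.array([0,0,1.])
Rup=R.from_matrix(np.c_[U,np.cross(Xr,U),Xr])
E
python3 - <<'E'
from kin import *
x,e=calib();print(x,e);np.save('x.npy',x)
j=np.array(telemetry.get_obs()['joints']);print('now',j)
fin=np.array([.6738,-.1102,.075])
for name,p in(('high',fin+[-.08,0,.2]),('above',fin+[0,0,.1]),('final',fin)):
  for j3 in(-.6,-.2,.2):
    j0=np.array([j[0],.6,j3,2.2,3.1,1.3,j[6]+np.pi]);
    for d in(0,-np.pi,-2*np.pi):
        j0[6]=j[6]+np.pi+d
        if abs(j0[6])>2.96: continue
        print(name,j3,*ik(x,p,Rup,j0))
E
```

```text
[-0.0955  1.4753  0.9     0.5458  0.4844  0.9313  0.0211  0.0004  0.03  ] 0.035490982019590195
now [ 0.2857  0.4822 -0.1715  1.4994  0.0864  1.1673 -1.5684]
high -0.6 [-2.6514  2.05   -0.4608  1.6067  0.658   1.3831  0.8174] 9.170834913497937e-05 0.002148086030486602
high -0.6 [ 0.6254 -0.29   -1.36    2.39    0.4051  0.6857 -2.91  ] 0.05561798966321381 1.0948057936354754
high -0.2 [-2.6517  2.05   -0.4606  1.6065  0.6577  1.383   0.8178] 8.870382267229019e-05 0.002076557927096307
high -0.2 [ 0.6254 -0.29   -1.36    2.39    0.4051  0.6857 -2.91  ] 0.05561835712618767 1.0948053274322718
high 0.2 [ 2.6759  1.8516 -0.2032  2.39    4.46    0.22    2.91  ] 0.250270155325168 0.4587694146739875
high 0.2 [ 2.6759  1.8516 -0.2032  2.39    4.46    0.22    2.91  ] 0.2502703160567414 0.45876722436127837
above -0.6 [-2.91    2.05   -0.1804  1.6106  0.3451  1.0457  1.1523] 0.003657912524041743 0.0750261965612731
above -0.6 [ 2.91    2.05    0.0225  1.5598 -0.2698  1.0679  1.6149] 0.002621240028274182 0.05444293189180384
above -0.2 [-2.91    2.05   -0.1802  1.6106  0.3449  1.0457  1.1525] 0.0036573
[... 308 characters left out ...]
  2.91  ] 0.12432821175517789 0.47530270131081764
final -0.6 [-2.91    2.05   -0.129   1.608   0.3229  0.9301  1.2072] 0.009228227581759054 0.17624906246146077
final -0.6 [ 2.91    2.05   -0.0023  1.5641 -0.2582  0.9533  1.5893] 0.008156581062878403 0.1583050940810605
final -0.2 [-2.91    2.05   -0.1288  1.608   0.3227  0.9301  1.2074] 0.00922756152847021 0.17624964460514667
final -0.2 [ 2.91    2.05   -0.0022  1.5642 -0.2583  0.9533  1.5894] 0.008157090336469268 0.1583039459031177
final 0.2 [ 2.7009  1.7981 -0.1356  2.39    4.46    0.22    2.91  ] 0.05217773103246209 0.5382109546701062
final 0.2 [ 2.7009  1.7981 -0.1356  2.39    4.46    0.22    2.91  ] 0.05217770508500168 0.5382110180733789
```

Emit:
apply_moves([
  [0,1,0,0,0,0,-1],
  [0,1,0,0,0,0,-1],
  [0,1,0,0,0,0,-1],
  [0,1,0,0,0,0,-1],
  [0,1,0,0,0,0,-1],
  [0,0,0,0,0,0,-1],
  [0,0,0,0,0,0,-1],
  [0,0,0,0,0,0,-1],
])

```text
clock: 19.12
tcp_pos: [0.6622, -0.1748, 0.253]
orientation: [3.007, -0.146, 0.804]
contact_force: [1.9, 0.4, -6.7]
grip_width: 0.0379
gripper_force: 113.4
```

```bash
python3 -c "
from kin import *
log();rel([.66,-.17,.25]); x,e=calib();print(x,e)"
```

```text
t 19.12 tcp [ 0.6622 -0.1748  0.253 ] R [[0.863, -0.097, 0.497], [-0.084, -0.995, -0.048], [0.499, 0.0, -0.867]] j [ 0.38  0.27 -0.23  1.92  0.04  0.44 -1.53] w 0.03793291344983178
shift [-0.0038 -0.0046  0.0013]
[-0.0956  1.4766  0.2656  0.5686  0.4699  0.3277  0.0075  0.0037  0.0135] 0.047655710478598144
```

Emit:
apply_moves([
  [1,0,0,0,0,0,-1],
  [1,0,0,0,0,0,-1],
  [1,0,0,0,0,0,-1],
  [1,0,0,0,0,0,-1],
  [1,0,0,0,0,0,-1],
  [0,0,0,0,0,0,-1],
  [0,0,0,0,0,0,-1],
  [0,0,0,0,0,0,-1],
])

```text
clock: 19.78
tcp_pos: [0.6619, -0.1755, 0.2508]
orientation: [-2.602, -0.045, -0.72]
contact_force: [0.5, 0.2, -8.1]
grip_width: 0.0383
gripper_force: 114.3
```

```bash
python3 - <<'E'
from kin import *
log();rel([.66,-.17,.25]); x,e=calib();print(x,e)
D=[json.loads(l) for l in open('log.txt')]
for n,(jo) in (('no',0),('offsets',1)):
    def res(v):
        e=[]
        for j,p,q in D:
            a,A=fk(v[:9],np.array(j)+jo*v[9:]); e+=list((a-p)*5)+list((A.inv()*R.from_rotvec(q)).as_rotvec())
        return np.r_[e,v[6:]*.02]
    f=least_squares(res,np.r_[-.1,1.47,.28,.54,.5,.29,0,0,0,np.zeros(7)]);print(n,f.x,np.abs(f.fun).max());print(np.abs(f.fun[:-10]).reshape(-1,6).max(1))
np.save('v.npy',f.x)
E
```

```text
t 19.78 tcp [ 0.6619 -0.1755  0.2508] R [[0.864, 0.144, 0.482], [-0.083, -0.904, 0.42], [0.496, -0.403, -0.769]] j [ 0.94  0.48 -0.65  1.78 -0.52  0.71 -0.78] w 0.0382796035255603
shift [-0.0025 -0.0049  0.002 ]
[-0.0913  1.4828  0.3507  0.5039  0.4833  0.3147  0.0436  0.0244  0.0237] 0.06272432317311269
no [-0.0898  1.4846  0.3595  0.4922  0.477   0.3168  0.0497  0.0218  0.0223
  0.      0.      0.      0.      0.      0.      0.    ] 0.058271308261599875
[0.0223 0.0169 0.0456 0.0546 0.0278 0.0106 0.0323 0.0462 0.0583]
offsets [-0.1587  1.5234  0.3381  0.5081  0.4805  0.3255  0.0593  0.0236  0.0091
  0.     -0.0635 -0.0918  0.0515  0.0247  0.0227  0.    ] 0.056347755987761344
[0.027  0.0166 0.0448 0.0563 0.0178 0.0105 0.0167 0.0399 0.0395]
```

```bash
python3 - <<'E'
from kin import *
D=[json.loads(l) for l in open('log.txt')]
# general: fixed transform after each joint: free translation at joints 2,4,6 and flange, small joint offsets
def fkg(v,j):
    A=R.from_euler('z',v[0]); p=np.array([0,0,v[2]]); t={1:v[3:6],3:v[6:9],5:v[9:12]}
    for i in range(7):
        A=A*R.from_euler(ax[i],s[i]*(j[i]+v[15+i]))
        if i in t:p=p+A.apply(t[i])
    A=A*R.from_euler('zxy',[v[1],v[22],v[23]]);return p+A.apply(v[12:15]),A
v0=np.zeros(24);v0[:3]=[-.1,1.47,.3];v0[5]=.53;v0[8]=.48;v0[14]=.3
for w in(.02,.1):
    def res(v):
        e=[]
        for j,p,q in D:
            a,A=fkg(v,np.array(j)); e+=list((a-p)*5)+list((A.inv()*R.from_rotvec(q)).as_rotvec())
        return np.r_[e,w*(v-v0)[np.r_[3,4,6,7,9:14,15:24]]]
    f=least_squares(res,v0);print(w,f.x,np.abs(f.fun[:54]).reshape(-1,6).max(1))
for j,p,q in D:print(np.round(j,3),np.round(p,3))
E
```

```text
0.02 [-0.      1.5708  0.2871 -0.     -0.0305  0.5418  0.     -0.0314  0.4725
 -0.     -0.0004 -0.     -0.      0.      0.327   0.      0.      0.
 -0.      0.     -0.      0.      0.      0.    ] [0. 0. 0. 0. 0. 0. 0. 0. 0.]
0.1 [-0.0002  1.5706  0.2871 -0.     -0.0305  0.5418  0.     -0.0311  0.4725
 -0.     -0.0004  0.     -0.      0.      0.327   0.      0.0001  0.
 -0.0001  0.      0.      0.      0.      0.0001] [0.0001 0.0001 0.0001 0.0001 0.0001 0.     0.0001 0.0001 0.0001]
[ 0.364  0.369 -0.476  1.94   0.215  0.885 -0.592] [ 0.529 -0.049  0.16 ]
[ 0.591  0.36  -0.351  1.937  0.158  0.875 -0.532] [ 0.489 -0.219  0.159]
[ 0.452  0.344 -0.183  1.946  0.081  0.862 -1.3  ] [ 0.49  -0.217  0.159]
[ 0.449  0.391 -0.182  1.971  0.097  0.79  -1.309] [ 0.491 -0.218  0.126]
[ 0.378  0.293 -0.205  1.82   0.068  1.037 -1.375] [ 0.53  -0.176  0.236]
[ 0.297  0.383 -0.184  1.654  0.076  1.113 -1.575] [ 0.602 -0.159  0.251]
[ 0.286  0.482 -0.172  1.5    0.086  1.167 -1.568] [ 0.661 -0.175  0.252]
[ 0.381  0.266 -0.227  1.925  0.045  0.436 -1.526] [ 0.662 -0.175  0.253]
[ 0.94   0.48  -0.647  1.777 -0.521  0.708 -0.783] [ 0.662 -0.176  0.251]
```

The arm model is now exact: lateral offsets were missing. Planning the flip.

```bash
cat > kin.py <<'E'
from h import *
from scipy.optimize import least_squares
s=[-1,1,-1,1,-1,1,-1]; ax='zyzyzyz'
LO=np.array([-2.96,-.34,-1.41,.24,-1.37,.17,-2.96]);HI=np.array([2.96,2.1,1.46,2.44,4.51,1.92,2.96])
TR={1:[0,-.0305,.5418],3:[0,-.0313,.4725],5:[0,-.0004,0]}
def fk(j,pts=False):
    A=R.identity(); p=np.array([0,0,.2871]); o=[p]
    for i in range(7):
        A=A*R.from_euler(ax[i],s[i]*j[i])
        if i in TR: p=p+A.apply(TR[i]); o.append(p)
    A=A*R.from_euler('z',np.pi/2); p=p+A.apply([0,0,.327])
    return (p,A,o) if pts else (p,A)
def ik(p,A,j0,w=.003,m=.04):
    lo=LO+m;hi=HI-m
    f=least_squares(lambda j:np.r_[(fk(j)[0]-p)*5,(fk(j)[1].inv()*A).as_rotvec(),w*(j-j0)],np.clip(j0,lo+.01,hi-.01),bounds=(lo,hi))
    a,B=fk(f.x); return f.x,np.linalg.norm(a-p),(B.inv()*A).magnitude()
yaw=-.098; Xr=np.array([np.cos(yaw),np.sin(yaw),0]); U=np.array([0,0,1.])
Rup=R.from_matrix(np.c_[U,np.cross(Xr,U),Xr])
fin=np.array([.6738,-.1102,.075])
E
python3 - <<'E'
from kin import *
j=np.array(telemetry.get_obs()['joints']);print('now',j,fk(j)[0]-tool()[:3,3])
seen=set()
for name,p in(('high',fin+[-.08,0,.2]),('above',fin+[0,0,.1]),('final',fin)):
  rng=np.random.default_rng(0)
  for k in range(60):
    j0=rng.uniform(LO,HI); j0[4]=rng.uniform(1.2,4.4); j0[0]=rng.uniform(-1,1.3); j0[1]=rng.uniform(0,1.5)
    q,e,a=ik(p,Rup,j0)
    key=(name,*np.round(q*2))
    if e<.002 and a<.02 and key not in seen and abs(q[0])<1.8: seen.add(key);print(name,q.round(2),fk(q,True)[2][1].round(2))
E
```

```text
now [ 0.9402  0.4804 -0.6465  1.7767 -0.5212  0.7076 -0.783 ] [-0.      0.0001  0.    ]
above [ 0.42  0.88 -0.41  2.39  3.19  1.64  1.89] [ 0.37 -0.2   0.63]
above [ 0.19  0.85 -0.15  2.4   3.13  1.67  1.68] [ 0.39 -0.1   0.65]
above [ 0.66  0.97 -0.68  2.37  3.26  1.58  2.12] [ 0.33 -0.3   0.59]
above [ 0.78  1.05 -0.82  2.36  3.29  1.54  2.26] [ 0.31 -0.35  0.56]
final [ 0.33  1.12 -0.28  2.3   3.24  1.81  1.85] [ 0.45 -0.19  0.52]
final [-0.11  1.14  0.16  2.33  2.99  1.87  1.38] [0.49 0.03 0.51]
final [ 0.76  1.28 -0.72  2.28  3.46  1.63  2.32] [ 0.36 -0.38  0.44]
final [ 0.39  1.13 -0.34  2.3   3.27  1.79  1.91] [ 0.44 -0.21  0.52]
final [-0.68  1.51  0.75  2.36  2.63  1.71  0.6 ] [0.44 0.32 0.32]
final [-0.82  1.71  0.89  2.36  2.54  1.6   0.35] [0.39 0.37 0.21]
final [-0.37  1.25  0.43  2.34  2.83  1.84  1.06] [0.49 0.16 0.46]
final [ 0.29  1.11 -0.25  2.3   3.23  1.81  1.81] [ 0.46 -0.17  0.53]
final [-1.01  2.06  1.07  2.36  2.47  1.37 -0.04] [0.28 0.39 0.03]
final [ 0.67  1.23 -0.63  2.28  3.42  1.67  2.22] [ 0.38 -0.34  0.47]
final [-0.6   1.42  0.66  2.35  2.68  1.76  0.74] [0.46 0.28 0.37]
final [ 0.93  1.42 -0.9   2.27  3.54  1.51  2.54] [ 0.3  -0.45  0.37]
final [-0.46  1.3   0.52  2.35  2.77  1.82  0.94] [0.48 0.2  0.43]
final [-0.74  1.58  0.8   2.36  2.59  1.67  0.51] [0.42 0.34 0.28]
final [-0.51  1.34  0.57  2.35  2.74  1.8   0.87] [0.47 0.23 0.41]
```

```bash
cat >> kin.py <<'E'
C=np.array(np.meshgrid([-.071,.02],[-.021,.021],[-.026,.005])).reshape(3,-1).T
G=np.array(np.meshgrid([-.045,.1],[-.06,.06],[-.2,0.])).reshape(3,-1).T
def low(j):
    p,A=fk(j); a=A.apply(C)+p; b=A.apply(G)+p; return a[:,2].min(),b[:,2].min(),p,a,b
E
python3 - <<'E'
from kin import *
j=np.array(telemetry.get_obs()['joints'])
B,e,a=ik(fin+[-.03,0,.07],Rup,np.array([.4,1.,-.4,2.35,3.2,1.65,1.9]));print(B,e,a)
np.save('B.npy',B)
tot=0;prev=None
for t in np.linspace(0,1,13):
    q=j+(B-j)*t; l=low(q); p,A=fk(q)
    if prev is not None: d=(prev.inv()*A).magnitude();tot+=d
    prev=A
    print(round(t,2),'block',l[0].round(3),'grip',l[1].round(3),'tcp',p.round(3),'z',A.as_matrix()[:,2].round(2),'x',A.as_matrix()[:,0].round(2),'blockxy',l[3][:,:2].min(0).round(2),l[3][:,:2].max(0).round(2))
print(np.degrees(tot))
E
```

```text
[ 0.8544  1.1783 -0.8497  2.4     3.3883  1.5941  2.3742] 2.9290509333940627e-05 9.136306861013741e-05
0.0 block 0.203 grip 0.204 tcp [ 0.662 -0.175  0.251] z [ 0.48  0.42 -0.77] x [ 0.86 -0.08  0.5 ] blockxy [ 0.58 -0.21] [ 0.68 -0.15]
0.08 block 0.125 grip 0.132 tcp [ 0.583 -0.176  0.162] z [ 0.24  0.38 -0.89] x [0.8  0.45 0.41] blockxy [ 0.51 -0.23] [ 0.61 -0.15]
0.17 block 0.069 grip 0.076 tcp [ 0.505 -0.198  0.093] z [ 0.01  0.27 -0.96] x [0.47 0.85 0.24] blockxy [ 0.45 -0.27] [ 0.53 -0.17]
0.25 block 0.029 grip 0.03 tcp [ 0.44  -0.239  0.044] z [-0.16  0.09 -0.98] x [-0.03  0.99  0.1 ] blockxy [ 0.42 -0.31] [ 0.47 -0.22]
0.33 block -0.0 grip -0.006 tcp [ 0.398 -0.291  0.013] z [-0.26 -0.13 -0.96] x [-0.53  0.85  0.03] blockxy [ 0.37 -0.36] [ 0.46 -0.26]
0.42 block -0.023 grip -0.033 tcp [ 0.385 -0.344 -0.004] z [-0.26 -0.35 -0.9 ] x [-0.88  0.47  0.07] blockxy [ 0.36 -0.4 ] [ 0.46 -0.31]
0.5 block -0.04 grip -0.052 tcp [ 0.403 -0.386 -0.011] z [-0.16 -0.55 -0.82] x [-0.98 -0.01  0.19] blockxy [ 0.38 -0.41] [ 0.48 -0.35]
0.58 block -0.052 grip -0.061 tcp [ 0.447 -0.407 -0.01 ] z [ 0.03 -0.68 -0.73] x [-0.83 -0.43  0.36] blockxy [ 0.42 -0.43] [ 0.52 -0.35]
0.67 block -0.055 grip -0.059 tcp [ 0.506 -0.399 -0.001] z [ 0.28 -0.73 -0.63] x [-0.51 -0.67  0.54] blockxy [ 0.47 -0.42] [ 0.56 -0.33]
0.75 block -0.047 grip -0.045 tcp [ 0.568 -0.359  0.016] z [ 0.53 -0.67 -0.51] x [-0.17 -0.68  0.71] blockxy [ 0.53 -0.38] [ 0.6  -0.29]
0.83 block -0.025 grip -0.015 tcp [ 0.619 -0.291  0.045] z [ 0.76 -0.53 -0.37] x [ 0.07 -0.51  0.86] blockxy [ 0.58 -0.32] [ 0.64 -0.23]
0.92 block 0.014 grip 0.033 tcp [ 0.646 -0.203  0.088] z [ 0.92 -0.32 -0.2 ] x [ 0.13 -0.25  0.96] blockxy [ 0.61 -0.23] [ 0.66 -0.16]
1.0 block 0.074 grip 0.1 tcp [ 0.644 -0.11   0.145] z [ 1.  -0.1  0. ] x [-0.  0.  1.] blockxy [ 0.62 -0.13] [ 0.65 -0.09]
348.9115792171793
```

```bash
cat >> kin.py <<'E'
def Rpp(phi,psi):
    h=np.array([np.cos(psi),np.sin(psi),0]); z=np.sin(phi)*h-np.cos(phi)*U; x=np.cos(phi)*h+np.sin(phi)*U
    return R.from_matrix(np.c_[x,np.cross(z,x),z])
E
cat > plan.py <<'E'
from kin import *
from scipy.spatial.transform import Slerp
def sim(way,j,n=10,pr=True):
    p,A=fk(j); ok=True
    for (pt,phi,psi) in way:
        At=Rpp(phi,psi); sl=Slerp([0,1],R.concatenate([A,At])); 
        for t in np.linspace(0,1,n+1)[1:]:
            q,e,a=ik(p+(np.array(pt)-p)*t,sl(t),j,w=.01,m=.0); dj=np.abs(q-j).max(); j=q
            if e>.004 or a>.04 or dj>.5: ok=False
        p,A=np.array(pt),At
        l=low(j)
        if pr: print(np.round(pt,3),round(phi,2),round(psi,2),'q',q.round(2),'err',round(e,4),round(a,3),'dj',dj.round(2),'low',l[0].round(3),l[1].round(3))
    return ok,j
E
python3 - <<'E'
from plan import *
j=np.array(telemetry.get_obs()['joints'])
f=fin
for ps in(-1.0,-1.4):
  for mid in((.5,-.35,.3),(.5,-.45,.28),(.45,-.45,.22)):
    m=np.array(mid)
    print(ps,mid,sim([((.62,-.2,.28),.3,-.3),((.56,-.3,.28),.3,ps),(m,.9,ps),(m,1.57,ps),(m*.5+.5*(f+[-.03,0,.09]),1.57,ps/2),(f+[-.03,0,.09],1.57,yaw),(f+[0,0,.06],1.57,yaw),(f,1.57,yaw)],j))
E
```

```text
[ 0.62 -0.2   0.28] 0.3 -0.3 q [ 0.42  0.26 -0.26  1.79  0.14  0.8  -1.78] err 0.0 0.0 dj 0.1 low 0.254 0.267
[ 0.56 -0.3   0.28] 0.3 -1.0 q [ 0.35  0.25 -0.06  1.81  0.27  0.88 -2.44] err 0.0 0.0 dj 0.06 low 0.254 0.267
[ 0.5  -0.35  0.3 ] 0.9 -1.0 q [-0.98  0.35  1.46  2.26  0.79  0.22 -2.96] err 0.0094 0.061 dj 0.06 low 0.239 0.26
[ 0.5  -0.35  0.3 ] 1.57 -1.0 q [-1.08  1.91  1.46  2.3  -0.47  0.17 -2.96] err 0.0659 0.409 dj 0.7 low 0.17 0.175
[ 0.572 -0.23   0.232] 1.57 -0.5 q [-1.32  2.1   1.46  2.31 -1.37  0.17 -2.26] err 0.0426 0.573 dj 0.02 low 0.137 0.138
[ 0.644 -0.11   0.165] 1.57 -0.1 q [-1.47  2.1   1.43  2.2  -1.37  0.17 -2.29] err 0.0448 0.732 dj 0.01 low 0.087 0.099
[ 0.674 -0.11   0.135] 1.57 -0.1 q [-1.42  2.1   1.43  2.13 -1.37  0.17 -2.3 ] err 0.0424 0.722 dj 0.01 low 0.06 0.079
[ 0.674 -0.11   0.075] 1.57 -0.1 q [-1.44  2.1   1.35  2.11 -1.37  0.17 -2.32] err 0.0424 0.722 dj 0.01 low 0.005 0.031
-1.0 (0.5, -0.35, 0.3) (False, array([-1.4369,  2.1   ,  1.3507,  2.1069, -1.37  ,  0.17  , -2.3188]))
[ 0.62 -0.2   0.28] 0.3 -0.3 q [ 0.42  0.26 -0.26  1.79  0.14  0.8 
[... 4399 characters left out ...]
[ 0.45 -0.45  0.22] 1.57 -1.4 q [-0.83  1.99  1.46  2.27 -1.37  0.17 -2.16] err 0.0267 0.135 dj 0.52 low 0.125 0.143
[ 0.547 -0.28   0.192] 1.57 -0.7 q [-1.22  2.1   1.42  2.29 -1.37  0.17 -2.28] err 0.0303 0.467 dj 0.04 low 0.112 0.119
[ 0.644 -0.11   0.165] 1.57 -0.1 q [-1.47  2.1   1.43  2.2  -1.37  0.17 -2.29] err 0.0448 0.732 dj 0.02 low 0.087 0.099
[ 0.674 -0.11   0.135] 1.57 -0.1 q [-1.42  2.1   1.43  2.13 -1.37  0.17 -2.3 ] err 0.0424 0.722 dj 0.01 low 0.06 0.079
[ 0.674 -0.11   0.075] 1.57 -0.1 q [-1.44  2.1   1.35  2.11 -1.37  0.17 -2.32] err 0.0424 0.722 dj 0.01 low 0.005 0.031
-1.4 (0.45, -0.45, 0.22) (False, array([-1.4369,  2.1   ,  1.3507,  2.1069, -1.37  ,  0.17  , -2.3188]))
```

```bash
cat > path.py <<'E'
from plan import *
def dens(W,step=np.radians(5.5),lin=.035):
    "joint waypoints -> joint list stepped so that each row is within limits"
    out=[np.array(W[0])]
    for a,b in zip(W[:-1],W[1:]):
        a,b=np.array(a),np.array(b); n=400; q=a; 
        for t in np.linspace(0,1,n+1)[1:]:
            c=a+(b-a)*t; p,A=fk(out[-1]);p2,A2=fk(c)
            if (A.inv()*A2).magnitude()>step or np.linalg.norm(p2-p)>lin or np.abs(c-out[-1]).max()>.13: out.append(c)
    out.append(np.array(W[-1])); return out
def rows(Q,T0=None):
    p,A=fk(Q[0])
    if T0 is not None: p,A=T0[:3,3],R.from_matrix(T0[:3,:3])
    r_=[]
    for q in Q[1:]:
        p2,A2=fk(q); r_.append(np.r_[np.degrees((A.inv()*A2).as_rotvec())/6,A.inv().apply(p2-p)]); p,A=p2,A2
    return np.array(r_)
E
python3 - <<'E'
from path import *
j=np.array(telemetry.get_obs()['joints'])
B,e,a=ik(fin+[-.03,0,.07],Rup,np.array([.3,1.,-.3,2.35,3.2,1.65,1.8]),w=.02)
print(B,e,a)
M,e,a=ik([.72,-.12,.4],Rup,np.array([.25,.3,-.2,2.2,3.14,.9,1.7]),w=.01);print(M,e,a)
W=[j,[.3,.15,-.2,2.0,.3,.6,-1.2],[.3,.15,-.2,2.05,2.9,.65,1.3],M,B]
Q=dens(W);r_=rows(Q);print(len(Q),np.abs(r_[:,:3]).max(),np.linalg.norm(r_[:,:3],axis=1).max()*6,np.linalg.norm(r_[:,3:],axis=1).max())
for q in Q[::4]:
    l=low(q);print(q.round(2),'blk',l[0].round(3),'grip',l[1].round(3),l[2].round(2))
np.save('W.npy',np.array(W))
E
```

```text
[ 0.7823  1.1281 -0.7694  2.4     3.3702  1.6311  2.2851] 0.0011881679419527094 0.003764721304054546
[ 0.2545  0.3028 -0.2135  2.2965  3.0862  1.0257  1.6628] 2.093673720638959e-06 2.7035093567754125e-05
74 0.9093601341442712 6.062673172076513 0.03561728292455179
[ 0.94  0.48 -0.65  1.78 -0.52  0.71 -0.78] blk 0.203 grip 0.204 [ 0.66 -0.18  0.25]
[ 0.68  0.34 -0.46  1.87 -0.18  0.66 -0.95] blk 0.191 grip 0.202 [ 0.62 -0.16  0.22]
[ 0.38  0.19 -0.26  1.97  0.2   0.61 -1.15] blk 0.224 grip 0.226 [ 0.59 -0.17  0.25]
[ 0.3   0.15 -0.2   2.    0.46  0.6  -1.04] blk 0.254 grip 0.243 [ 0.59 -0.2   0.27]
[ 0.3   0.15 -0.2   2.01  0.67  0.61 -0.84] blk 0.27 grip 0.242 [ 0.59 -0.24  0.29]
[ 0.3   0.15 -0.2   2.01  0.88  0.61 -0.64] blk 0.286 grip 0.238 [ 0.6  -0.27  0.31]
[ 0.3   0.15 -0.2   2.02  1.09  0.62 -0.44] blk 0.309 grip 0.248 [ 0.61 -0.29  0.33]
[ 0.3   0.15 -0.2   2.02  1.29  0.62 -0.24] blk 0.339 grip 0.276 [ 0.63 -0.31  0.36]
[ 0.3   0.15 -0.2   2.02  1.5   0.62 -0.04] blk 0.366 grip 0.293 [ 0.65 -0.32  0.39]
[ 0.3   0.15 -0.2   2.03  1.71  0.63  0.16] blk 0.392 grip 0.314 [ 0.67 -0.32  0.42]
[ 0.3   0.15 -0.2   2.03  1.92  0.63  0.36] blk 0.422 grip 0.349 [ 0.69 -0.32  0.45]
[ 0.3   0.15 -0.2   2.04  2.13  0.64  0.56] blk 0.453 grip 0.397 [ 0.71 -0.31  0.48]
[ 0.3   0.15 -0.2   2.04  2.33  0.64  0.76] blk 0.476 grip 0.441 [ 0.73 -0.28  0.5 ]
[ 0.3   0.15 -0.2   2.04  2.54  0.64  0.96] blk 0.475 grip 0.451 [ 0.74 -0.26  0.52]
[ 0.3   0.15 -0.2   2.05  2.75  0.65  1.16] blk 0.474 grip 0.466 [ 0.76 -0.22  0.54]
[ 0.29  0.18 -0.2   2.1   2.94  0.73  1.37] blk 0.44 grip 0.449 [ 0.76 -0.18  0.51]
[ 0.26  0.3  -0.21  2.29  3.08  1.01  1.65] blk 0.334 grip 0.359 [ 0.72 -0.12  0.41]
[ 0.43  0.58 -0.4   2.33  3.18  1.23  1.87] blk 0.193 grip 0.215 [ 0.71 -0.11  0.27]
[ 0.73  1.05 -0.71  2.39  3.34  1.57  2.22] blk 0.079 grip 0.104 [ 0.66 -0.1   0.15]
```

```bash
cat >> path.py <<'E'
def show(a,b):
    r_=rows(np.load('Q.npy'))[a:b]; r_=np.c_[r_[:,:3].round(2),r_[:,3:].round(3)]+0.
    for k in range(0,len(r_),8): print(json.dumps([list(map(float,x))+[-1] for x in r_[k:k+8]]))
E
python3 - <<'E'
from path import *
Q=dens(np.load('W.npy'),step=np.radians(5.9),lin=.039);np.save('Q.npy',Q);print(len(Q));show(0,24)
E
```

```text
67
[[-0.59, -0.59, -0.53, -0.017, -0.003, 0.006, -1], [-0.62, -0.53, -0.56, -0.015, -0.003, 0.003, -1], [-0.65, -0.47, -0.59, -0.012, -0.003, 0.0, -1], [-0.67, -0.4, -0.6, -0.01, -0.002, -0.003, -1], [-0.7, -0.33, -0.63, -0.008, -0.001, -0.007, -1], [-0.73, -0.25, -0.64, -0.005, 0.001, -0.01, -1], [-0.73, -0.16, -0.64, -0.003, 0.002, -0.013, -1], [-0.74, -0.07, -0.64, -0.001, 0.004, -0.015, -1]]
[[-0.49, -0.1, -0.92, -0.003, 0.009, -0.007, -1], [-0.27, -0.15, -1.0, -0.005, 0.009, 0.0, -1], [-0.27, -0.17, -1.0, -0.005, 0.009, 0.0, -1], [-0.26, -0.18, -1.0, -0.006, 0.009, 0.0, -1], [-0.25, -0.19, -1.0, -0.006, 0.008, 0.0, -1], [-0.24, -0.21, -1.0, -0.007, 0.008, 0.0, -1], [-0.22, -0.22, -1.0, -0.007, 0.008, 0.0, -1], [-0.21, -0.23, -1.0, -0.008, 0.007, 0.0, -1]]
[[-0.2, -0.24, -1.0, -0.008, 0.007, 0.0, -1], [-0.18, -0.25, -1.0, -0.008, 0.006, 0.0, -1], [-0.17, -0.26, -1.0, -0.009, 0.006, 0.0, -1], [-0.16, -0.27, -1.0, -0.009, 0.005, 0.0, -1], [-0.14, -0.28, -1.0, -0.009, 0.005, 0.0, -1], [-0.13, -0.29, -1.0, -0.009, 0.004, 0.0, -1], [-0.11, -0.3, -1.0, -0.01, 0.004, 0.0, -1], [-0.09, -0.3, -1.0, -0.01, 0.003, 0.0, -1]]
```

Emit:
apply_moves([
  [-0.59,-0.59,-0.53,-0.017,-0.003,0.006,-1],
  [-0.62,-0.53,-0.56,-0.015,-0.003,0.003,-1],
  [-0.65,-0.47,-0.59,-0.012,-0.003,0.0,-1],
  [-0.67,-0.4,-0.6,-0.01,-0.002,-0.003,-1],
  [-0.7,-0.33,-0.63,-0.008,-0.001,-0.007,-1],
  [-0.73,-0.25,-0.64,-0.005,0.001,-0.01,-1],
  [-0.73,-0.16,-0.64,-0.003,0.002,-0.013,-1],
  [-0.74,-0.07,-0.64,-0.001,0.004,-0.015,-1],
], grip_force=120)

```text
clock: 20.45
tcp_pos: [0.5863, -0.1692, 0.2638]
orientation: [2.787, 0.654, 0.489]
contact_force: [-0.2, -0.4, -8.7]
grip_width: 0.0378
gripper_force: 122.0
```

Emit:
apply_moves([
  [-0.49,-0.1,-0.92,-0.003,0.009,-0.007,-1],
  [-0.27,-0.15,-1.0,-0.005,0.009,0.0,-1],
  [-0.27,-0.17,-1.0,-0.005,0.009,0.0,-1],
  [-0.26,-0.18,-1.0,-0.006,0.009,0.0,-1],
  [-0.25,-0.19,-1.0,-0.006,0.008,0.0,-1],
  [-0.24,-0.21,-1.0,-0.007,0.008,0.0,-1],
  [-0.22,-0.22,-1.0,-0.007,0.008,0.0,-1],
  [-0.21,-0.23,-1.0,-0.008,0.007,0.0,-1],
])

```text
clock: 21.12
tcp_pos: [0.5936, -0.2452, 0.2981]
orientation: [2.053, 1.473, 0.142]
contact_force: [1.0, -0.8, -7.6]
grip_width: 0.0382
gripper_force: 122.1
```

```bash
python3 - <<'E'
from path import *
j=np.array(telemetry.get_obs()['joints']);Q=np.load('Q.npy');print(j.round(2),Q[16].round(2),Q[15].round(2));p,A=fk(Q[16]);T=tool();print(p-T[:3,3],np.degrees((R.from_matrix(T[:3,:3]).inv()*A).as_rotvec()));show(24,40)
E
```

```text
[ 0.41  0.15 -0.34  2.    0.77  0.63 -0.79] [ 0.3   0.15 -0.2   2.01  0.75  0.61 -0.77] [ 0.3   0.15 -0.2   2.01  0.69  0.61 -0.82]
[-0.0006 -0.0056 -0.0027] [ 0.1435 -0.2608  0.3219]
[[-0.08, -0.31, -1.0, -0.01, 0.003, 0.0, -1], [-0.06, -0.31, -1.0, -0.01, 0.002, 0.0, -1], [-0.04, -0.31, -1.0, -0.01, 0.002, 0.0, -1], [-0.03, -0.32, -1.0, -0.01, 0.001, 0.0, -1], [-0.01, -0.32, -1.0, -0.01, 0.001, 0.0, -1], [0.01, -0.32, -1.0, -0.01, 0.0, 0.0, -1], [0.03, -0.32, -1.0, -0.01, 0.0, 0.0, -1], [0.04, -0.32, -1.0, -0.01, -0.001, 0.0, -1]]
[[0.06, -0.31, -1.0, -0.01, -0.001, 0.0, -1], [0.08, -0.31, -1.0, -0.01, -0.002, 0.0, -1], [0.09, -0.31, -0.99, -0.01, -0.002, 0.0, -1], [0.11, -0.3, -0.99, -0.01, -0.003, 0.0, -1], [0.13, -0.3, -0.99, -0.01, -0.003, 0.0, -1], [0.14, -0.29, -0.99, -0.01, -0.004, 0.0, -1], [0.16, -0.28, -0.99, -0.01, -0.005, 0.0, -1], [0.17, -0.27, -0.99, -0.009, -0.005, 0.0, -1]]
```

Tracking is excellent. Continuing with rows 16–40.

Emit:
apply_moves([
  [-0.2,-0.24,-1.0,-0.008,0.007,0.0,-1],
  [-0.18,-0.25,-1.0,-0.008,0.006,0.0,-1],
  [-0.17,-0.26,-1.0,-0.009,0.006,0.0,-1],
  [-0.16,-0.27,-1.0,-0.009,0.005,0.0,-1],
  [-0.14,-0.28,-1.0,-0.009,0.005,0.0,-1],
  [-0.13,-0.29,-1.0,-0.009,0.004,0.0,-1],
  [-0.11,-0.3,-1.0,-0.01,0.004,0.0,-1],
  [-0.09,-0.3,-1.0,-0.01,0.003,0.0,-1],
])

```text
clock: 21.78
tcp_pos: [0.6217, -0.3008, 0.3514]
orientation: [1.17, 1.962, -0.32]
contact_force: [0.4, 0.9, -8.3]
grip_width: 0.0379
gripper_force: 122.3
```

Emit:
apply_moves([
  [-0.08,-0.31,-1.0,-0.01,0.003,0.0,-1],
  [-0.06,-0.31,-1.0,-0.01,0.002,0.0,-1],
  [-0.04,-0.31,-1.0,-0.01,0.002,0.0,-1],
  [-0.03,-0.32,-1.0,-0.01,0.001,0.0,-1],
  [-0.01,-0.32,-1.0,-0.01,0.001,0.0,-1],
  [0.01,-0.32,-1.0,-0.01,0.0,0.0,-1],
  [0.03,-0.32,-1.0,-0.01,0.0,0.0,-1],
  [0.04,-0.32,-1.0,-0.01,-0.001,0.0,-1],
])

```text
clock: 22.45
tcp_pos: [0.6636, -0.3201, 0.4164]
orientation: [0.213, 2.101, -0.836]
contact_force: [0.1, -0.8, -7.1]
grip_width: 0.0375
gripper_force: 122.6
```

Emit:
apply_moves([
  [0.06,-0.31,-1.0,-0.01,-0.001,0.0,-1],
  [0.08,-0.31,-1.0,-0.01,-0.002,0.0,-1],
  [0.09,-0.31,-0.99,-0.01,-0.002,0.0,-1],
  [0.11,-0.3,-0.99,-0.01,-0.003,0.0,-1],
  [0.13,-0.3,-0.99,-0.01,-0.003,0.0,-1],
  [0.14,-0.29,-0.99,-0.01,-0.004,0.0,-1],
  [0.16,-0.28,-0.99,-0.01,-0.005,0.0,-1],
  [0.17,-0.27,-0.99,-0.009,-0.005,0.0,-1],
])

```text
clock: 23.12
tcp_pos: [0.7113, -0.2982, 0.4802]
orientation: [-0.729, 1.883, -1.356]
contact_force: [-0.6, -1.1, -7.7]
grip_width: 0.0379
gripper_force: 122.8
```

```bash
python3 - <<'E'
from path import *
j=np.array(telemetry.get_obs()['joints']);Q=np.load('Q.npy');print(j.round(2),Q[40].round(2));p,A=fk(Q[40]);T=tool();print(p-T[:3,3],np.degrees((R.from_matrix(T[:3,:3]).inv()*A).as_rotvec()));show(40,66)
E
```

```text
[ 0.35  0.15 -0.26  2.04  2.16  0.64  0.58] [ 0.3   0.15 -0.2   2.04  2.15  0.64  0.58]
[-0.0015 -0.0048  0.0021] [0.2691 0.6552 0.1151]
[[0.19, -0.26, -0.99, -0.009, -0.006, 0.0, -1], [0.2, -0.25, -0.99, -0.009, -0.006, 0.0, -1], [0.22, -0.24, -0.99, -0.009, -0.007, 0.0, -1], [0.23, -0.23, -0.99, -0.008, -0.007, 0.0, -1], [0.25, -0.22, -0.99, -0.008, -0.007, 0.0, -1], [0.26, -0.21, -0.99, -0.008, -0.008, 0.0, -1], [0.27, -0.19, -0.99, -0.007, -0.008, 0.0, -1], [0.28, -0.18, -0.99, -0.007, -0.009, 0.0, -1]]
[[0.29, -0.16, -0.99, -0.006, -0.009, 0.0, -1], [0.3, -0.15, -0.99, -0.006, -0.01, 0.0, -1], [0.31, -0.13, -0.99, -0.005, -0.01, -0.001, -1], [0.32, -0.11, -0.98, -0.005, -0.01, -0.001, -1], [0.28, -0.09, -0.94, -0.009, -0.006, -0.001, -1], [0.18, -0.09, -0.97, -0.032, 0.005, -0.007, -1], [0.23, -0.09, -0.95, -0.032, 0.0, -0.01, -1], [0.29, -0.07, -0.95, -0.032, -0.005, -0.012, -1]]
[[0.34, -0.05, -0.93, -0.03, -0.01, -0.014, -1], [0.36, -0.09, -0.87, -0.035, -0.012, -0.013, -1], [0.18, -0.21, -0.35, -0.039, -0.003, 0.001, -1], [0.18, -0.18, -0.27, -0.04, -0.005, -0.001, -1], [0.17, -0.13, -0.18, -0.039, -0.006, -0.004, -1], [0.14, -0.06, -0.07, -0.038, -0.007, -0.007, -1], [0.06, 0.04, 0.08, -0.037, -0.007, -0.011, -1], [-0.12, 0.18, 0.26, -0.03, -0.003, -0.015, -1]]
[[-0.36, 0.29, 0.4, -0.018, 0.004, -0.017, -1], [-0.29, 0.19, 0.25, -0.005, 0.006, -0.01, -1]]
```

Emit:
apply_moves([
  [0.19,-0.26,-0.99,-0.009,-0.006,0.0,-1],
  [0.2,-0.25,-0.99,-0.009,-0.006,0.0,-1],
  [0.22,-0.24,-0.99,-0.009,-0.007,0.0,-1],
  [0.23,-0.23,-0.99,-0.008,-0.007,0.0,-1],
  [0.25,-0.22,-0.99,-0.008,-0.007,0.0,-1],
  [0.26,-0.21,-0.99,-0.008,-0.008,0.0,-1],
  [0.27,-0.19,-0.99,-0.007,-0.008,0.0,-1],
  [0.28,-0.18,-0.99,-0.007,-0.009,0.0,-1],
])

```text
clock: 23.78
tcp_pos: [0.7526, -0.2398, 0.5276]
orientation: [-1.566, 1.289, -1.839]
contact_force: [0.1, 0.0, -7.9]
grip_width: 0.0378
gripper_force: 123.0
```

Emit:
apply_moves([
  [0.29,-0.16,-0.99,-0.006,-0.009,0.0,-1],
  [0.3,-0.15,-0.99,-0.006,-0.01,0.0,-1],
  [0.31,-0.13,-0.99,-0.005,-0.01,-0.001,-1],
  [0.32,-0.11,-0.98,-0.005,-0.01,-0.001,-1],
  [0.28,-0.09,-0.94,-0.009,-0.006,-0.001,-1],
  [0.18,-0.09,-0.97,-0.032,0.005,-0.007,-1],
  [0.23,-0.09,-0.95,-0.032,0.0,-0.01,-1],
  [0.29,-0.07,-0.95,-0.032,-0.005,-0.012,-1],
])

```text
clock: 24.45
tcp_pos: [0.7462, -0.1493, 0.4472]
orientation: [-2.182, 0.363, -2.212]
contact_force: [1.2, -1.0, -8.2]
grip_width: 0.0381
gripper_force: 123.0
```

Emit:
apply_moves([
  [0.34,-0.05,-0.93,-0.03,-0.01,-0.014,-1],
  [0.36,-0.09,-0.87,-0.035,-0.012,-0.013,-1],
  [0,0,0,0,0,0,-1],
  [0,0,0,0,0,0,-1],
  [0,0,0,0,0,0,-1],
  [0,0,0,0,0,0,-1],
  [0,0,0,0,0,0,-1],
  [0,0,0,0,0,0,-1],
])

```text
clock: 25.12
tcp_pos: [0.7242, -0.1207, 0.3876]
orientation: [2.177, -0.085, 2.166]
contact_force: [0.9, 0.4, -7.4]
grip_width: 0.0379
gripper_force: 122.9
```

```bash
cat >> path.py <<'E'
def goal(p,A=Rup):
    T=tool();Q=R.from_matrix(T[:3,:3]); print('t',telemetry.get_obs()['clock'],'j',np.round(telemetry.get_obs()['joints'],2),'tcp',T[:3,3],'F',np.round(telemetry.get_obs()['contact_force'],1))
    print('turn(6deg units)',(np.degrees((Q.inv()*A).as_rotvec())/6),'shift now-axes',Q.inv().apply(p-T[:3,3]),'goal-axes',A.inv().apply(p-T[:3,3]))
E
python3 - <<'E'
from path import *
j=np.array(telemetry.get_obs()['joints']);goal([.70,-.113,.3])
p=fk(j)[0]
print(sim([((.70,-.113,.35),1.5708,yaw),((.7,-.113,.25),1.5708,yaw),(fin+[0,0,.12],1.5708,yaw),(fin+[0,0,.06],1.5708,yaw),(fin,1.5708,yaw)],j))
E
```

```text
t 25.1167 j [ 0.24  0.33 -0.19  2.29  3.11  1.05  1.66] tcp [ 0.7242 -0.1207  0.3876] F [ 0.9  0.4 -7.4]
turn(6deg units) [-0.0917  0.0435  0.1031] shift now-axes [-0.0877 -0.0065 -0.0244] goal-axes [-0.0876 -0.0053 -0.0249]
[ 0.7   -0.113  0.35 ] 1.57 -0.1 q [ 0.22  0.39 -0.2   2.37  3.08  1.19  1.67] err 0.0 0.0 dj 0.01 low 0.279 0.305
[ 0.7   -0.113  0.25 ] 1.57 -0.1 q [ 0.22  0.65 -0.19  2.37  3.11  1.45  1.69] err 0.0 0.0 dj 0.03 low 0.179 0.205
[ 0.674 -0.11   0.195] 1.57 -0.1 q [ 0.22  0.79 -0.19  2.41  3.13  1.63  1.71] err 0.0 0.0 dj 0.02 low 0.124 0.15
[ 0.674 -0.11   0.135] 1.57 -0.1 q [ 0.21  0.96 -0.18  2.37  3.15  1.74  1.72] err 0.0 0.0 dj 0.02 low 0.064 0.09
[ 0.674 -0.11   0.075] 1.57 -0.1 q [ 0.21  1.11 -0.17  2.31  3.18  1.83  1.73] err 0.0 0.0 dj 0.01 low 0.004 0.03
(True, array([ 0.2112,  1.1052, -0.1654,  2.309 ,  3.1809,  1.8321,  1.7287]))
```

Emit:
apply_moves([
  [-0.09,0.04,0.1,0,0,0,-1],
  [0,0,0,-0.03,-0.001,-0.005,-1],
  [0,0,0,-0.03,-0.001,-0.005,-1],
  [0,0,0,-0.03,-0.001,-0.005,-1],
  [0,0,0,-0.03,-0.001,-0.005,-1],
  [0,0,0,-0.02,-0.001,-0.005,-1],
  [0,0,0,0,0,0,-1],
  [0,0,0,0,0,0,-1],
])

```text
clock: 25.78
tcp_pos: [0.6993, -0.1135, 0.2449]
orientation: [2.175, -0.107, 2.167]
contact_force: [0.0, -0.1, -6.9]
grip_width: 0.0378
gripper_force: 123.1
```

```bash
python3 - <<'E'
from path import *
goal(fin+[0,0,.07])
E
```

```text
t 25.7833 j [ 0.22  0.66 -0.19  2.37  3.11  1.45  1.69] tcp [ 0.6993 -0.1135  0.2449] F [ 0.  -0.1 -6.9]
turn(6deg units) [0.0028 0.039  0.0012] shift now-axes [-0.1    -0.0008 -0.0253] goal-axes [-0.0999 -0.0008 -0.0257]
```

Emit:
apply_moves([
  [0,0.04,0,-0.02,0,-0.007,-1],
  [0,0,0,-0.02,-0.001,-0.007,-1],
  [0,0,0,-0.02,0,-0.006,-1],
  [0,0,0,-0.02,0,-0.006,-1],
  [0,0,0,-0.015,0,0,-1],
  [0,0,0,-0.005,0,0,-1],
  [0,0,0,0,0,0,-1],
  [0,0,0,0,0,0,-1],
])

```text
clock: 26.45
tcp_pos: [0.6744, -0.1102, 0.1481]
orientation: [2.165, -0.105, 2.176]
contact_force: [0.6, 0.5, -7.7]
grip_width: 0.038
gripper_force: 122.9
```

```bash
python3 - <<'E'
from path import *
goal(fin)
for n in('scene','wrist'):
    K,W,f=cam(n);cv2.imwrite(f'pics/b{n}.png',f);np.savez(f'b{n}.npz',K=K,W=W)
    for d in silhouettes('anode',n)[:4]:print(n,round(d['p'],2),np.round(d['extent']),f[d['mask']].mean(0).round())
    T=tool();P=T[:3,:3]@np.array([-.026,0,-.0107])+T[:3,3]
    box=T[:3,:3]@(np.array(np.meshgrid([-.071,.019],[-.02,.02],[-.0257,.0043])).reshape(3,-1)); box=box.T+T[:3,3]
    uv=proj(K,W,box);print(uv.min(0),uv.max(0))
    o=f.copy();cv2.polylines(o,[cv2.convexHull(uv.astype(np.float32)).astype(np.int32)],True,(0,0,255),1)
    c=(uv.min(0)+uv.max(0))/2; x,y=int(np.clip(c[0]-65,0,510)),int(np.clip(c[1]-60,0,280)); 
    h=cv2.hconcat([f[y:y+120,x:x+130],o[y:y+120,x:x+130]]);cv2.imwrite(f'pics/bc_{n}.png',cv2.resize(h,None,fx=3,fy=3,interpolation=cv2.INTER_CUBIC))
a=cv2.vconcat([cv2.resize(cv2.imread(f'pics/bc_{n}.png'),(640,295)) for n in('scene','wrist')]);cv2.imwrite('pics/bc.png',a)
E
```

```text
t 26.45 j [ 0.22  0.93 -0.19  2.38  3.15  1.73  1.72] tcp [ 0.6744 -0.1102  0.1481] F [ 0.6  0.5 -7.7]
turn(6deg units) [ 0.001  -0.0529  0.0094] shift now-axes [-0.0731  0.     -0.001 ] goal-axes [-0.0731  0.0001 -0.0006]
scene 0.93 [483. 212.  47.  29.] [ 37. 128. 212.]
scene 0.81 [367. 315.  43.  58.] [187. 192.  69.]
scene 0.71 [215. 209.  35.  47.] [146. 146. 153.]
[196.503  184.4022] [234.1169 233.9217]
wrist 0.71 [320. 301. 106. 155.] [104. 105. 104.]
[263.3861 224.0184] [371.8925 436.735 ]
```

View pics/bc.png

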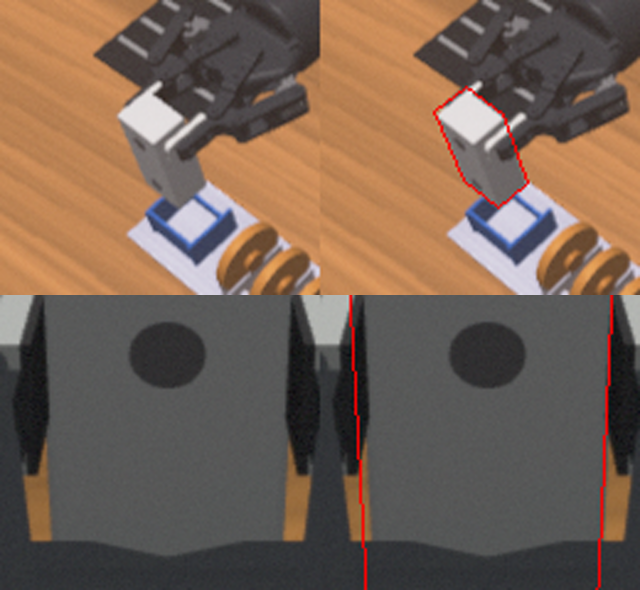

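The block hangs upright directly above the bay, its foot at about (175,200) over the bay in the scene crop. The model overlay matches it, so I'm lowering.

Emit:
apply_moves([
  [0,-0.05,0,-0.01,0,-0.001,-1],
  [0,0,0,-0.015,0,0,-1],
  [0,0,0,-0.015,0,0,-1],
  [0,0,0,-0.015,0,0,-1],
  [0,0,0,-0.008,0,0,-1],
  [0,0,0,-0.003,0,0,-1],
  [0,0,0,0,0,0,-1],
  [0,0,0,0,0,0,-1],
])

```text
clock: 27.32
tcp_pos: [0.672, -0.1097, 0.0801]
orientation: [2.175, -0.105, 2.167]
contact_force: [-0.5, -0.2, -8.4]
grip_width: 0.038
gripper_force: 122.9
```

```bash
python3 -c "
from path import *
goal(fin)"
```

```text
t 27.3167 j [ 0.22  1.09 -0.17  2.32  3.18  1.82  1.74] tcp [ 0.672  -0.1097  0.0801] F [-0.5 -0.2 -8.4]
turn(6deg units) [-0.0044  0.0332  0.0076] shift now-axes [-0.0051  0.0003  0.0019] goal-axes [-0.0051  0.0003  0.0019]
```

Inside the bay with no contact. Creeping down.

Emit:
apply_moves([
  [0,0.03,0,-0.001,0,0.001,-1],
  [0,0,0,-0.001,0,0.001,-1],
  [0,0,0,-0.001,0,0,-1],
  [0,0,0,-0.001,0,0,-1],
  [0,0,0,0,0,0,-1],
  [0,0,0,0,0,0,-1],
  [0,0,0,0,0,0,-1],
  [0,0,0,0,0,0,-1],
])

```text
clock: 27.98
tcp_pos: [0.6739, -0.11, 0.0757]
orientation: [2.172, -0.105, 2.17]
contact_force: [0.2, -0.2, -7.8]
grip_width: 0.0376
gripper_force: 122.9
```

Emit:
apply_moves([
  [0,0,0,-0.001,0,0,-1],
  [0,0,0,-0.0005,0,0,-1],
  [0,0,0,0,0,0,-1],
  [0,0,0,0,0,0,-1],
  [0,0,0,0,0,0,-1],
  [0,0,0,0,0,0,-1],
  [0,0,0,0,0,0,-1],
  [0,0,0,0,0,0,-1],
])

```text
clock: 28.65
tcp_pos: [0.674, -0.1099, 0.0751]
orientation: [2.17, -0.105, 2.172]
contact_force: [-3.6, 0.1, 2.3]
grip_width: 0.0379
gripper_force: 123.3
```

Emit:
apply_moves([
  [0,0,0,0,0,0,0.1],
  [0,0,0,0,0,0,0.2],
  [0,0,0,0,0,0,0.4],
  [0,0,0,0,0,0,0.4],
  [0,0,0,0,0,0,0.4],
  [0,0,0,0,0,0,0.4],
  [0,0,0,0,0,0,0.4],
  [0,0,0,0,0,0,0.4],
])

```text
clock: 29.32
tcp_pos: [0.6739, -0.1099, 0.0742]
orientation: [2.172, -0.105, 2.17]
contact_force: [0.3, 0.3, -0.2]
grip_width: 0.0598
gripper_force: 0.0
```

```bash
python3 - <<'E'
from path import *
goal(fin)
K,W,f,m,s_,d=grey('wrist');print(d['extent'],s_)
p,A=fk(np.array(telemetry.get_obs()['joints']));j=np.array(telemetry.get_obs()['joints'])
sim([(fin-.06*Xr,1.5708,yaw),(fin-.12*Xr+[0,0,.02],1.5708,yaw),(fin-.12*Xr+[0,0,.1],1.5708,yaw),(fin-.12*Xr+[0,0,.02],1.3,yaw)],j)
E
```

```text
t 29.3167 j [ 0.22  1.11 -0.17  2.31  3.18  1.83  1.74] tcp [ 0.6739 -0.1099  0.0742] F [ 0.3  0.3 -0.2]
turn(6deg units) [-0.005   0.0086  0.0075] shift now-axes [ 0.0008  0.0003 -0.0001] goal-axes [ 0.0008  0.0003 -0.0001]
[319.4, 300.3, 108.5, 156.6] [array([319.7, 292.3])]
[ 0.614 -0.104  0.075] 1.57 -0.1 q [ 0.45  1.19 -0.38  2.41  3.34  1.92  2.  ] err 0.0 0.0 dj 0.05 low 0.004 0.03
[ 0.554 -0.098  0.095] 1.57 -0.1 q [ 1.32  1.8  -1.02  2.44  3.83  1.33  2.96] err 0.0127 0.074 dj 0.03 low 0.014 0.028
[ 0.554 -0.098  0.175] 1.57 -0.1 q [ 1.4   1.78 -1.16  2.44  3.83  1.15  2.96] err 0.0317 0.191 dj 0.02 low 0.084 0.079
[ 0.554 -0.098  0.095] 1.3 -0.1 q [ 1.4   1.62 -1.18  2.44  3.4   1.01  2.96] err 0.0402 0.177 dj 0.07 low 0.006 0.031
```

Emit:
apply_moves([
  [0,0,0,0,0,-0.003,0.4],
  [0,0,0,0,0,-0.006,0.4],
  [0,0,0,0,0,-0.01,0.4],
  [0,0,0,0,0,-0.01,0.4],
  [0,0,0,0,0,-0.01,0.4],
  [0,0,0,0,0,-0.008,0.4],
  [0,0,0,0,0,0,0.4],
  [0,0,0,0,0,0,0.4],
])

```text
clock: 30.08
tcp_pos: [0.6261, -0.1066, 0.0736]
orientation: [2.173, -0.11, 2.168]
contact_force: [1.2, -0.1, -0.4]
grip_width: 0.0599
gripper_force: 0.0
```

```bash
python3 - <<'E'
from path import *
goal(fin)
for n in('scene','top'):
    K,W,f=cam(n)
    B=boxpts([.6632,-.1092,yaw,.004],(.03,.04,.09));uv=proj(K,W,B)
    for d in silhouettes('anode',n):
        c=f[d['mask']].astype(int)
        if np.mean(c.max(1)-c.min(1))<40: print(n,d['p'],d['extent'],'expected',(uv.min(0)+uv.max(0))/2,uv.max(0)-uv.min(0), fit([(K,W,d['mask'])],(.03,.04,.09),[.6632,-.1092,yaw,.004],3))
    if n=='scene': cv2.imwrite('pics/end.png',cv2.resize(f[130:310,140:380],None,fx=3,fy=3))
E
```

```text
t 30.0833 j [ 0.38  1.16 -0.32  2.39  3.29  1.91  1.92] tcp [ 0.6261 -0.1066  0.0736] F [ 1.2 -0.1 -0.4]
turn(6deg units) [ 0.0206  0.0256 -0.011 ] shift now-axes [ 0.0015 -0.0012  0.0478] goal-axes [ 0.0014 -0.0011  0.0478]
scene 0.83 [221.8, 227.0, 29.5, 34.6] expected [223.5728 229.767 ] [34.2825 44.6298] (array([ 0.6623, -0.1106, -0.1566,  0.004 ]), np.float64(0.7993909685086156))
top 0.92 [366.2, 134.1, 24.5, 24.7] expected [366.0481 134.1025] [21.8097 27.0238] (array([ 0.6632, -0.1079, -0.1984,  0.004 ]), np.float64(0.8534494489046128))
```

View pics/end.png

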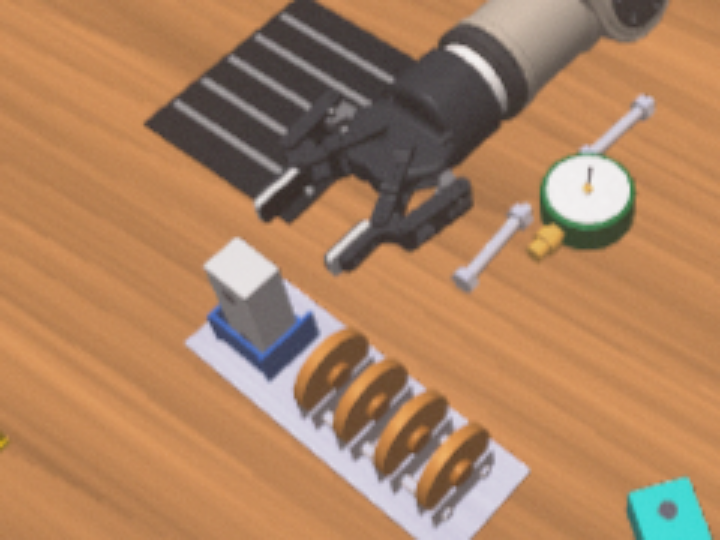

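The block stands upright in the blue bay at about (250,300) in the crop. The gripper is clear of it, and the discs, gauge and bolts are untouched. Handing in.

```bash
python3 -c "
from bench import order
print(order.hand_in())"
```

```text
the job is handed in; nothing more can be done
None
```

The job is handed in at about 30 s: the anode was lifted out, laid on the mat, and now stands upright in the blue bay, with the discs, gauge and bolts looking undisturbed in the last picture; the hand-in gave no verdict.

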